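Clamp a timber blank in the boring jig and start the borer

TASK

Lay the long timber blank on the bed of the small boring jig, slid under the clamp foot and fully home against both the end stop and the side fence. Then turn the clamp's wing knob backwards until its thread clicks, and forwards until the foot bears firmly on the blank. Only then twist the sprung start switch on the sloping console clockwise to its stop, hold it there for about a second and let it spring back, leaving the speed dial and the other things on the bench alone.

Things in the scene. Friction and masses are not known exactly. Their poses are not given: they have to be found in the camera images.
- jig: Boring jig fixed to the bench. Origin on the bench top under the bed; z up, y along the bed, x across. Grey laminate bed: top 20 mm above the bench, x -45 to 75, y -120 to 210 mm. Aluminium end stop: face in the plane y = 95, x -33 to 33, 30 mm high. Side fence: face in the plane x = 17.5, only y -5 to 95, 25 mm high. Open towards -x and -y. Motor beyond the stop, y 130 to 205, up to z 76.
- home (a point): Where the blank's centre is when it is fully home against end stop and fence: jig x -5, y 5, z 37.5 mm. The blank's length then lies along y. It slides in towards +y along the bed, under the clamp foot; axes are the jig's.
- arm (a point): Top of the jig's clamp arm, on the vertical axis of knob and foot (jig x -5, y 55, z 89 mm). The steel arm is flat, jig x -23 to 73, y 38 to 72, z 76 to 89 mm, on a post behind the fence (x 47 to 73, y 35 to 75). The foot hangs below it, the wing knob stands on it.
- foot: Round rubber clamp foot, 24 mm across, under the jig's arm. Origin: centre of its underside. It moves only up and down, driven by the wing knob: 6 mm lower for each radian of the knob. Its underside is 59.7 mm above the bench at knob value 0, 4.7 mm above the top of a blank lying on the bed.
- clamp (a joint): Wing knob of the clamp, rad; positive is clockwise seen from above (tightening, foot down). Starts between -0.2 and 0.2. Turned back (counter-clockwise) it comes to the thread's click at -0.5, felt as a stop; forwards, the foot meets the blank at about 0.78 and the knob's end stop is at 0.95. Friction 0.12 N m; stays where left.
- clamp_grip (a point): Where to grip the wing knob: on its vertical axis, 116 mm above the bench. The wing is a black bar 48 mm long along this point's y, 14 mm thick along its x (grip it across x), from 102 to 129 mm above the bench; below it a hub 22 mm across down to the arm at 89 mm. The point turns with the knob.
- blank_center (a point): Centre of the timber blank: a plain pale-wood bar 45 mm (x) by 180 mm (y) by 35 mm high (z), about 0.15 kg, lying flat on the bench. Either end may go first. If gripped across its 45 mm some 45 mm from the centre, towards the end that stays out (jig -y), the hand clears fence and clamp.
- console: Grey steel switch console, fixed to the bench, 160 mm deep (x), 220 mm wide (y), 50 mm high in front (-x) and 162 mm at the back. Origin: centre of its underside. Its face slopes at 35 degrees, facing -x and up. Start switch on the half towards +y, speed dial on the half towards -y.
- start_key (a joint): Sprung start switch, rad: 0 at rest, positive is clockwise seen facing the console's face, end stop at 1.2. A spring of about 0.03 N m at rest and 0.16 N m at the stop returns it to 0 when let go.
- key_grip (a point): Where to grip the start switch: on its axis, 29 mm out from the console's face. z points out of the face along the axis (35 degrees from vertical, leaning towards the console's -x). Black bar handle 46 mm long along this point's x (up the slope at rest), 12 mm thick along its y (grip it across y), from 14 to 41 mm out from the face. The point turns with the switch.
- speed_dial (a joint): Speed dial, rad: a round black dial 30 mm across, 19 mm high, 95 mm beside the start switch. To be left alone.
- offcut: Bystander: short pale-wood offcut 45 x 85 x 20 mm lying flat. Origin: centre of its underside.
- glue: Bystander: white bottle 66 mm across, 170 mm high. Origin: centre of its underside.
- tape: Bystander: tape measure 70 x 35 x 66 mm. Origin: centre of its underside.
- cup: Bystander: plastic cup 76 mm across, 100 mm high. Origin: centre of its underside.
Things that resemble listed ones, but are neither listed nor needed, are in the scene too. Leave any turquoise look-alike of the part that bears blank_center alone.

How it is judged:
By the outcome, as a careful person would: the job done as asked, in the order asked, and still so for the second after the job is handed in, with the robot touching nothing.
It also fails if it takes over 72 s, if anything falls off the work surface, if the arm or the gripper's body presses on something with over 40 N, if the wrist force passes 120 N, or if a joint passes its speed limit or range.

ROBOT

A 7-joint arm with a two-finger parallel gripper is mounted at the origin on the work surface. World frame = base frame: x ahead of the robot, y to its left, z up, the work surface at z = 0. Lengths are in m, angles in rad, forces in N, time in s.
With the tool pointing down it reaches from about 0.4 to 0.875 m from the base axis. Payload 19.3 kg.
Tool frame: the origin (TCP) lies on the centre line of the jaws, within the pads' length; the fingertips stand 11 mm ahead of it and the grasp point (between the pads) lies 8 mm behind it; y points along the fingers, x is the direction in which the jaws open and shut, and the axes are right-handed (so a half turn about y gives the same grasp; the last joint's range is limited). The gripper opens to 85 mm and grips with 20 to 120 N. Pads are 22 mm wide; open, the fingers measure 114 mm over their backs; the gripper's body (76 mm by 85 mm) begins 54 mm behind the grasp point. The pads swing forward as they close: fully open they stand 13 mm farther back than shut.
Start: joints at [-1.229, 0.521, -0.036, 1.599, 0.021, 1.021, -0.113], TCP at [0.25, 0.573, 0.242] pointing down, gripper open.
Joint ranges: [-2.91, 2.91], [-0.3, 2.13], [-1.5, 1.42], [0.17, 2.43], [-1.26, 4.41], [0.16, 1.93], [-2.52, 2.52]. Speed limits (rad/s): [1.89, 1.89, 2.39, 2.39, 3.01, 3.01, 3.01].

INTERFACE

Orientations are given as [roll, pitch, yaw] about the fixed x, y, z axes, in that order (R = Rz(yaw) Ry(pitch) Rx(roll)).
In Python, from workcell import monitor, cams, bot gives the robot as it stands.
- The arm moves only by the tool send_rows, never from a script. Its argument "series" is text: rows parted by semicolons, each of 7 numbers parted by spaces: the turn, a rotation vector about the tool's x, y, z in rad, then the shift along the tool's x, y, z in mm, then the opening, from 0 (shut) to 1 (fully open). In form: ax ay az tx ty tz claw; .... A call has 1 to 20 rows; each row is the pose to reach, as a shift and turn from the pose commanded when the call began, along the tool's axes at that moment; what a row does not reach only later rows make up. A row lasts 1/12 s, in which the tool goes at most 41.7 mm and 7.16 degrees, less where a joint would pass 70% of its speed; a pose out of reach is approached as far as the arm can. A call with a gripper value outside its range is refused whole. The fingers move at their own pace and stop on an object; "force" is the grip in N (left out, the last holds). Time passes only in rows, so rows that repeat a pose let the fingers close. It gives the time, the measured TCP pose, the force and the opening at its end, in the units of the state.
- monitor.observe(): the state, without advancing time (a new reading comes with each control period).
- cams.grab_frame(name): name is "scene" or "top" or "wrist"; returns the picture (480x640x3 uint8, red, green, blue); there is no depth.
- cams.get_calibration(name): a dict with "mtx" (3x3 intrinsics, pixels), "origin" and "attitude" of the camera in the world. Camera axes: x right, y down, z forward; pixel columns grow to the right and rows downward; lengths in m; the calibration is good to about 2 mm. The wrist camera is an equidistant fisheye: a pixel r from the principal point sees the ray r / f radians off the axis. A picture is of the moment at which its call begins: read the wrist's pose just before it. get_calibration takes no time and is no camera call; for the wrist camera it gives the pose at the moment of the call.
- bot.job_done(): hands the job in, once; it reports no verdict.
The state is a dict: "clock": time; "qpos": joint angles; "qd": joint speeds; "joint_efforts": joint torques, N m; "position": TCP position; "tool_rot": TCP orientation; "force": force on the tool from outside, world axes, zero at the start; "moment": the same for the moment, N m; "grip_width": finger opening in m.
Only numpy, scipy, OpenCV 4.12 (cv2) and the standard library are available. Lean on these libraries where they do the work, as an engineer would, in place of code of your own. Each camera call takes 0.05 s, during which the arm holds its last target.

## Working session

There is one attempt and no reset: what is moved stays moved. The work goes in short steps, Python scripts to look and compute and a tool call to move; the robot and the scene stay as the last step left them, time stands still between calls to the robot, and variables do not carry over. Pictures are saved under pics/ and viewed, and the job is handed in when it is done.

Besides the shell and the picture viewer there is one more tool, called in YAML: its name, and indented under it one key for each argument. send_rows: Moves the arm, as the interface text tells. Its arguments: {"type":"object","properties":{"series":{"type":"string"},"force":{"type":"number"}},"required":["series"]}

```bash
ls; mkdir -p pics; python3 - <<'E'
from workcell import monitor,cams,bot
import cv2
s=monitor.observe()
print(s)
for n in ("scene","top","wrist"):
    print(n,cams.get_calibration(n))
    cv2.imwrite(f"pics/{n}0.png",cams.grab_frame(n)[:,:,::-1])
E
```

```text
pics
{'clock': 0.0, 'qpos': array([-1.22921059,  0.52200503, -0.03632962,  1.59999372,  0.0211996 ,
        1.02106826, -0.11275717]), 'qd': array([-0.00015673,  0.00095294,  0.00129983, -0.00127268,  0.00104294,
        0.00019381,  0.00112434]), 'joint_efforts': array([ 1.80299146e-03, -9.27112269e+01,  1.98093005e+00, -3.69923294e+01,
        1.79031532e-02,  8.34442209e-03,  6.70272311e-05]), 'position': array([0.25006039, 0.57245739, 0.2417364 ]), 'tool_rot': array([-1.57087119e+00,  1.08683660e-03,  1.15904486e+00]), 'force': array([-0.84838153, -0.52570643, -0.88171855]), 'moment': array([ 0.03849884,  0.01012095, -0.03005195]), 'grip_width': 0.08581575291538696}
scene {'mtx': array([[530.16962173,   0.        , 313.74139101],
       [  0.        , 530.16962173, 242.79359433],
       [  0.        ,   0.        ,   1.        ]]), 'origin': array([1.21712708, 0.50236528, 1.14072604]), 'attitude': array([-2.4534883 , -0.00814772,  2.22579161])}
top {'mtx': array([[613.53184308,   0.        , 325.52139542],
       [  0.        , 613.53184308, 242.09478398],
       [  0.        ,   0.        ,   1.        ]]), 'origin': array([0.32824768, 0.01256041, 1.70489925]), 'attitude': array([-2.98819889,  0.00607104, -1.578017  ])}
wrist {'mtx': array([[371.64829954,   0.        , 318.38428015],
       [  0.        , 371.64829954, 242.59200827],
       [  0.        ,   0.        ,   1.        ]]), 'origin': array([0.18128714, 0.60363937, 0.37242741]), 'attitude': array([2.83686834e+00, 1.92093281e-03, 1.15924694e+00])}
```

View pics/scene0.png

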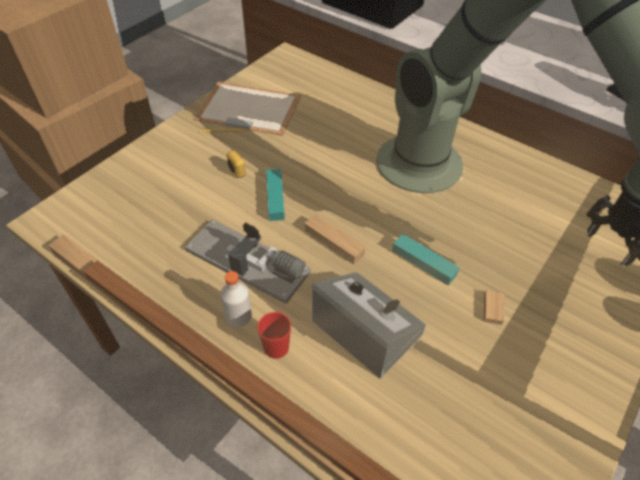

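View pics/top0.png

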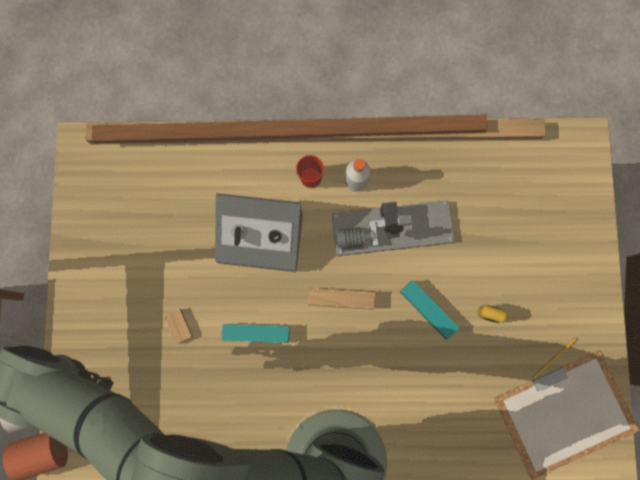

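View pics/wrist0.png

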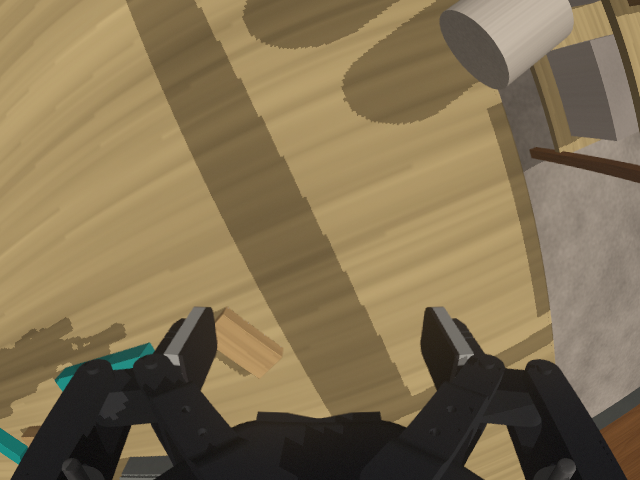

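```bash
cat > h.py <<'E'
import numpy as np, cv2
from scipy.spatial.transform import Rotation as Ro
from workcell import monitor,cams,bot
def cal(n):
    c=cams.get_calibration(n); return c['mtx'],np.array(c['origin']),Ro.from_euler('xyz',c['attitude']).as_matrix()
def proj(n,P,c=None):
    K,o,R=c or cal(n); P=np.atleast_2d(P); v=(P-o)@R
    if n=='wrist':
        th=np.arctan2(np.hypot(v[:,0],v[:,1]),v[:,2]); a=np.arctan2(v[:,1],v[:,0])
        return np.c_[K[0,2]+K[0,0]*th*np.cos(a),K[1,2]+K[1,1]*th*np.sin(a)]
    return np.c_[K[0,2]+K[0,0]*v[:,0]/v[:,2],K[1,2]+K[1,1]*v[:,1]/v[:,2]]
def ray(n,uv,z,c=None):
    K,o,R=c or cal(n); uv=np.atleast_2d(uv).astype(float); x=(uv[:,0]-K[0,2])/K[0,0]; y=(uv[:,1]-K[1,2])/K[1,1]
    if n=='wrist':
        r=np.hypot(x,y); s=np.where(r>1e-9,np.sin(r)/np.maximum(r,1e-9),1); d=np.c_[x*s,y*s,np.cos(r)]
    else: d=np.c_[x,y,np.ones(len(x))]
    d=d@R.T; t=(z-o[2])/d[:,2]; return o+d*t[:,None]
def crop(im,u0,v0,u1,v1,k,name):
    cv2.imwrite('pics/'+name,cv2.resize(im[v0:v1,u0:u1],None,fx=k,fy=k,interpolation=cv2.INTER_CUBIC))
E
python3 - <<'E'
from h import *
im=cv2.imread('pics/top0.png')
crop(im,300,180,460,350,4.5 and 3.5,'t_jig.png')
crop(im,205,180,315,350,3.5,'t_con.png')
im=cv2.imread('pics/scene0.png')
crop(im,180,160,380,310,4,'s_jig.png')
E
```

```text
(no output)
```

View pics/t_jig.png

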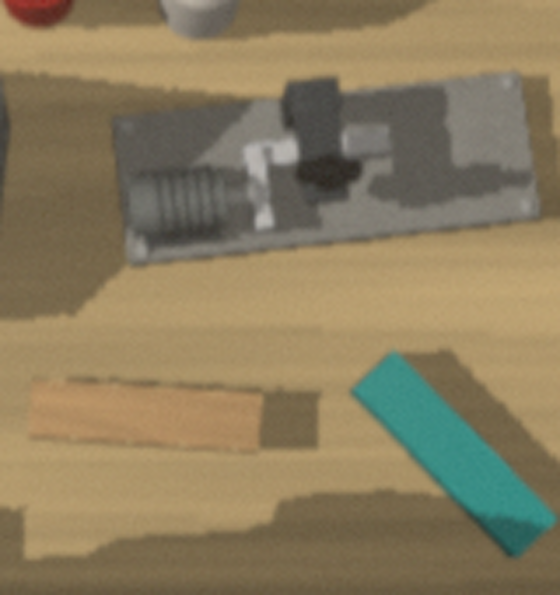

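View pics/t_con.png

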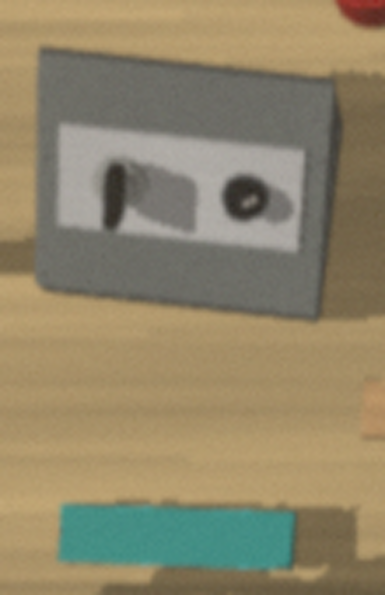

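View pics/s_jig.png

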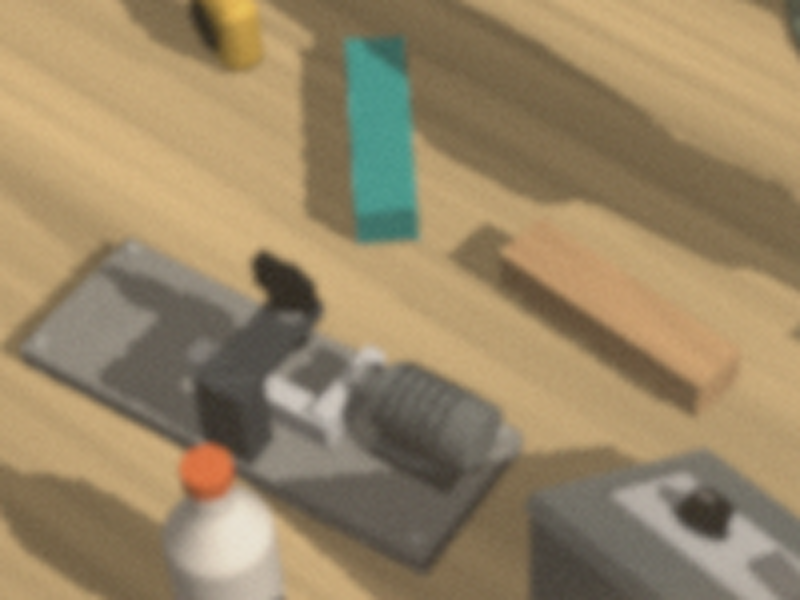

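```bash
python3 - <<'E'
from h import *
o=np.array([300,180])
def P(l,k,o,z,n='top'): return ray(n,np.array(l)/k+o,z)
bed=P([(113,117),(518,73),(540,215),(130,265)],3.5,o,.02)
J=np.array([[75,210],[75,-120],[-45,-120],[-45,210]])/1000
def fit(J,W):
    a=J.mean(0);b=W[:,:2].mean(0);H=(J-a).T@(W[:,:2]-b);th=np.arctan2(H[0,1]-H[1,0],H[0,0]+H[1,1])
    R=np.array([[np.cos(th),-np.sin(th)],[np.sin(th),np.cos(th)]]);t=b-R@a
    return th,t,(J@R.T+t-W[:,:2])*1000
print('jig',fit(J,bed))
bl=P([(32,380),(263,392),(258,450),(28,438)],3.5,o,.035)
print(bl, bl.mean(0)); 
print([np.linalg.norm(bl[i]-bl[(i+1)%4]) for i in range(4)])
B=np.array([[22.5,90],[22.5,-90],[-22.5,-90],[-22.5,90]])/1000
print('blank',fit(B,bl))
oc=np.array([205,180])
# console: top back edge z .162 corners, front bottom edge? front top z .05
c=np.vstack([P([(40,47),(335,80)],3.5,oc,.162),P([(318,318),(38,288)],3.5,oc,.05)])
C=np.array([[80,110],[80,-110],[-80,-110],[-80,110]])/1000
print('con',fit(C,c))
# scene check of blank
print(proj('scene',[[*x[:2],.035] for x in bl]))
E
```

```text
jig (np.float64(0.10808901184276093), array([ 0.61770786, -0.21374744]), array([[-0.23497996,  1.72842218],
       [ 2.17265075, -1.51920243],
       [-1.85787885, -1.3781148 ],
       [-0.07979195,  1.16889505]]))
[[ 0.45881964  0.06635228  0.035     ]
 [ 0.44811627 -0.11307511  0.035     ]
 [ 0.40331481 -0.10833164  0.035     ]
 [ 0.41390123  0.06959284  0.035     ]] [ 0.43103798 -0.02136541  0.035     ]
[np.float64(0.1797463435407009), np.float64(0.04505187332411525), np.float64(0.17823914408318373), np.float64(0.04503514904618789)]
blank (np.float64(-0.061236959683520074), array([ 0.43103798, -0.02136541]), array([[ 0.18405726,  0.73665162],
       [-0.12833882,  0.50142643],
       [-0.24253153, -1.48810387],
       [ 0.18681309,  0.25002582]]))
con (np.float64(-0.11645844268008625), array([0.6006561 , 0.20122872]), array([[-3.26434687,  0.53693026],
       [-2.11276394, -0.56197367],
       [ 2.46817302, -0.4663376 ],
       [ 2.9089378 ,  0.49138101]]))
[[354.15581261 255.27956139]
 [303.47866589 221.79673512]
 [314.59484048 213.23661377]
 [364.66573881 245.4916017 ]]
```

```bash
cat >> h.py <<'E'
def tgt(p,yaw=None,R=None):
    s=monitor.observe(); R0=Ro.from_euler('xyz',s['tool_rot'])
    if R is None: R=Ro.from_euler('xyz',[-np.pi/2,0,yaw])
    rv=(R0.inv()*R).as_rotvec(); sh=R0.inv().apply(np.array(p)-s['position'])*1000
    print('t',round(float(s['clock']),2),'rot',rv.round(3),'shift',sh.round(1),'rows',np.linalg.norm(sh)/41.7,np.degrees(np.linalg.norm(rv))/7.16)
E
python3 - <<'E'
from h import *
tgt([.428,-.066,.16],-.061)
E
```

```text
t 0.15 rot [ 1.00e-03  1.22e+00 -1.00e-03] shift [-513.8   82.3 -418.6] rows 16.015698017988957 9.762584030492668
```

send_rows:
  series: "0 1.22 0 -514 82 -418 1; 0 1.22 0 -514 82 -418 1; 0 1.22 0 -514 82 -418 1; 0 1.22 0 -514 82 -418 1; 0 1.22 0 -514 82 -418 1; 0 1.22 0 -514 82 -418 1; 0 1.22 0 -514 82 -418 1; 0 1.22 0 -514 82 -418 1; 0 1.22 0 -514 82 -418 1; 0 1.22 0 -514 82 -418 1; 0 1.22 0 -514 82 -418 1; 0 1.22 0 -514 82 -418 1; 0 1.22 0 -514 82 -418 1; 0 1.22 0 -514 82 -418 1; 0 1.22 0 -514 82 -418 1; 0 1.22 0 -514 82 -418 1; 0 1.22 0 -514 82 -418 1; 0 1.22 0 -514 82 -418 1; 0 1.22 0 -514 82 -418 1; 0 1.22 0 -514 82 -418 1"
  force: 60

```text
clock: 1.82
position: [0.4273, -0.0644, 0.1603]
tool_rot: [-1.57, 0.0, -0.059]
force: [-0.1, 0.4, 0.8]
grip_width: 0.0853
```

```bash
python3 - <<'E'
from h import *
tgt([.428,-.066,.16],-.061)
print(cams.get_calibration('wrist')['origin'],monitor.observe()['qpos'].round(2))
cv2.imwrite("pics/w1.png",cams.grab_frame('wrist')[:,:,::-1])
E
```

```text
t 1.82 rot [-0.     0.002 -0.   ] shift [ 0.8  0.3 -1.6] rows 0.042179483499759904 0.014531380379300135
[0.43354076 0.01254137 0.29099072] [-0.28  0.37  0.37  2.18 -0.23  0.62  0.19]
```

View pics/w1.png

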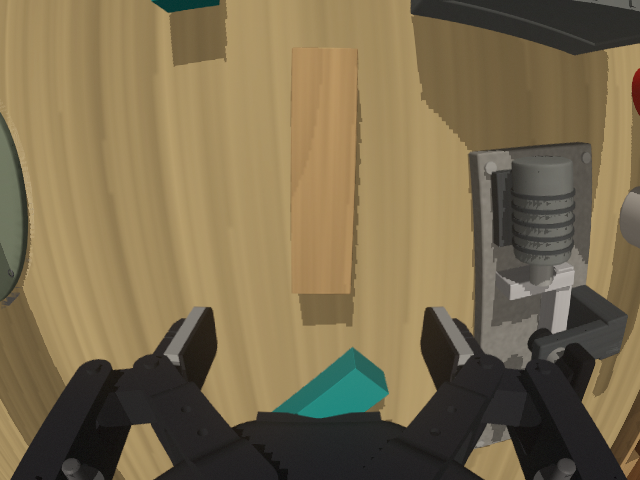

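```bash
cat >> h.py <<'E'
def fit(J,W):
    a=J.mean(0);b=W[:,:2].mean(0);H=(J-a).T@(W[:,:2]-b);th=np.arctan2(H[0,1]-H[1,0],H[0,0]+H[1,1])
    R=np.array([[np.cos(th),-np.sin(th)],[np.sin(th),np.cos(th)]]);t=b-R@a
    return th,t,(J@R.T+t-W[:,:2])*1000
E
python3 - <<'E'
from h import *
bl=ray('wrist',[(357,49),(351,294),(291,292),(291,47)],.035)
B=np.array([[22.5,90],[22.5,-90],[-22.5,-90],[-22.5,90]])/1000
print(bl,fit(B,bl))
bed=ray('wrist',[(591,144),(471,153),(478,447)],.02); print(bed)
th,t=.108,np.array([.6177,-.2137])
for J in [(75,210),(-45,210),(-45,-120)]:
    R=np.array([[np.cos(th),-np.sin(th)],[np.sin(th),np.cos(th)]]); print(J,R@(np.array(J)/1000)+t)
im=cv2.imread('pics/w1.png')
crop(im,440,120,640,460,1.76,'w1j.png')
E
```

```text
[[ 0.46265135  0.06758796  0.035     ]
 [ 0.45100305 -0.11038166  0.035     ]
 [ 0.40549216 -0.10601711  0.035     ]
 [ 0.41820129  0.07140935  0.035     ]] (np.float64(-0.06975928129765607), array([ 0.43433696, -0.01935036]), array([[ 0.40412978,  1.27446847],
       [-0.49405332, -0.31811422],
       [ 0.12628145, -1.5460499 ],
       [-0.03635791,  0.58969566]]))
[[ 0.67201459  0.00392289  0.02      ]
 [ 0.54903092 -0.00766498  0.02      ]
 [ 0.59866054 -0.33166275  0.02      ]]
(75, 210) [0.66962709 0.00316073]
(-45, 210) [ 0.55032625 -0.00977409]
(-45, -120) [ 0.58589701 -0.3378514 ]
```

View pics/w1j.png

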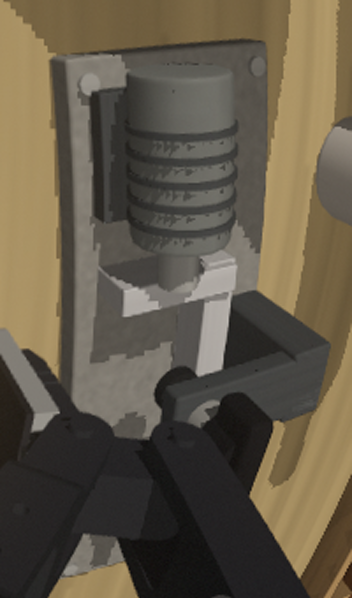

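send_rows:
  series: "0 -0.007 0 3 40 -1 1; 0 -0.007 0 3 80 -1 1; 0 -0.007 0 3 110 -1 1; 0 -0.007 0 3 130 -1 1; 0 -0.007 0 3 142 -1 1; 0 -0.007 0 3 142 -1 1;0 -0.007 0 3 142 -1 0.3; 0 -0.007 0 3 142 -1 0.3; 0 -0.007 0 3 142 -1 0.3; 0 -0.007 0 3 142 -1 0.3; 0 -0.007 0 3 142 -1 0.3; 0 -0.007 0 3 142 -1 0.3; 0 -0.007 0 3 142 -1 0.3; 0 -0.007 0 3 142 -1 0.3"
  force: 50

```text
clock: 3.03
position: [0.4311, -0.0665, 0.0194]
tool_rot: [-1.57, -0.002, -0.054]
force: [-1.5, 2.4, 13.6]
grip_width: 0.0444
```

```bash
python3 - <<'E'
from h import *
s=monitor.observe();print(s['grip_width'],s['position'],s['tool_rot'])
cv2.imwrite("pics/w2.png",cams.grab_frame('wrist')[:,:,::-1])
E
```

```text
0.04444309547761427 [ 0.43105699 -0.0664784   0.01943701] [-1.57039096 -0.0018308  -0.05388686]
```

View pics/w2.png

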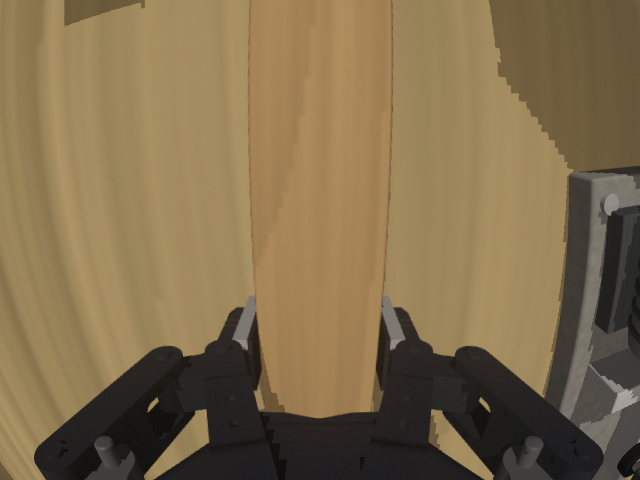

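send_rows:
  series: "0 0 0 0 -20 0 0.3; 0 0 0 0 -45 0 0.3; 0 0 0 2 -65 -30 0.3; 0 -0.03 0 4 -70 -65 0.3; 0 -0.06 0 6 -70 -100 0.3; 0 -0.1 0 8 -70 -135 0.3; 0 -0.13 0 10 -70 -170 0.3; 0 -0.162 0 12 -70 -205 0.3; 0 -0.162 0 14 -70 -240 0.3; 0 -0.162 0 20 -70 -270 0.3; 0 -0.162 0 45 -70 -285 0.3; 0 -0.162 0 80 -70 -285 0.3; 0 -0.162 0 115 -70 -283 0.3; 0 -0.162 0 150 -70 -280 0.3; 0 -0.162 0 180 -70 -276 0.3; 0 -0.162 0 200 -70 -273 0.3; 0 -0.162 0 207 -70 -273 0.3; 0 -0.162 0 207 -70 -273 0.3; 0 -0.162 0 207 -70 -273 0.3"

```text
clock: 4.67
position: [0.6215, -0.3508, 0.0885]
tool_rot: [-1.571, 0.001, 0.108]
force: [-0.4, -0.5, -1.6]
grip_width: 0.0443
```

```bash
python3 - <<'E'
from h import *
s=monitor.observe();print(s['grip_width'],s['position'],s['tool_rot'],s['force'])
cv2.imwrite("pics/w3.png",cams.grab_frame('wrist')[:,:,::-1])
cv2.imwrite("pics/s3.png",cams.grab_frame('scene')[:,:,::-1])
im=cv2.imread('pics/s3.png')
crop(im,130,180,330,330,4,'s3c.png')
E
```

```text
0.04427771015252527 [ 0.62146859 -0.35076811  0.08848476] [-1.57112707e+00  7.67295493e-04  1.07870385e-01] [-0.40488599 -0.5036476  -1.56647875]
```

View pics/w3.png

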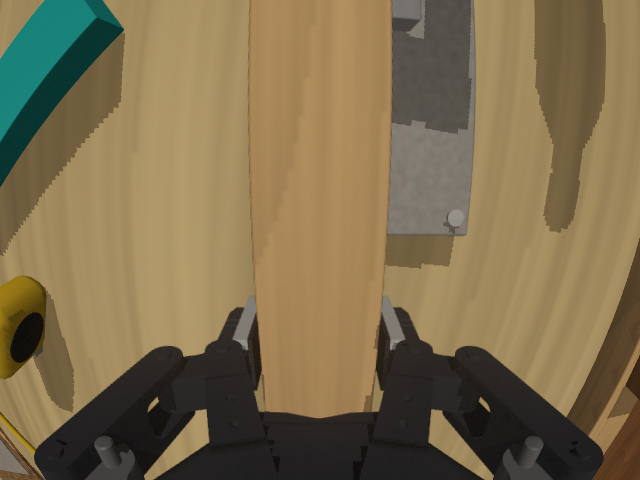

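View pics/s3c.png

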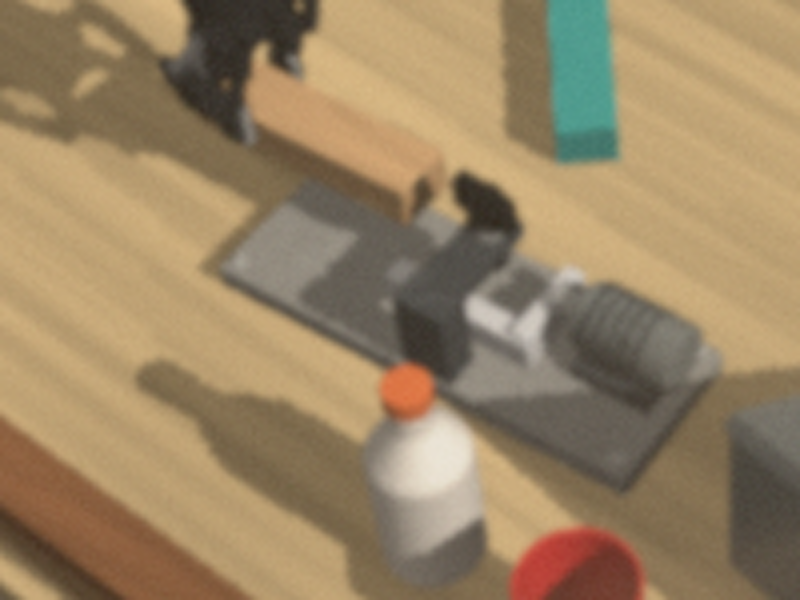

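```bash
python3 - <<'E'
from h import *
im=cv2.imread('pics/w3.png'); crop(im,370,0,500,260,2.3,'w3c.png')
th,t=.108,np.array([.6177,-.2137])
R=np.array([[np.cos(th),-np.sin(th)],[np.sin(th),np.cos(th)]])
r=ray('wrist',[(467,235),(475,80),(476,5)],.02); print((r[:,:2]-t)@R*1000)
print('jig TCP',(monitor.observe()['position'][:2]-t)@R*1000)
bb=ray('wrist',[(253,180),(390,180),(249,40),(392,40)],.035+.069);print((bb[:,:2]-t)@R*1000)
E
```

```text
[[  77.56165485 -118.39096639]
 [  76.91853719  -28.40859266]
 [  78.78249226   17.26477675]]
jig TCP [ -11.52881479 -137.05747518]
[[-30.53743705 -75.82590888]
 [ 12.64230822 -75.81517892]
 [-31.22501934 -31.20547509]
 [ 12.73936547 -31.17169225]]
```

View pics/w3c.png

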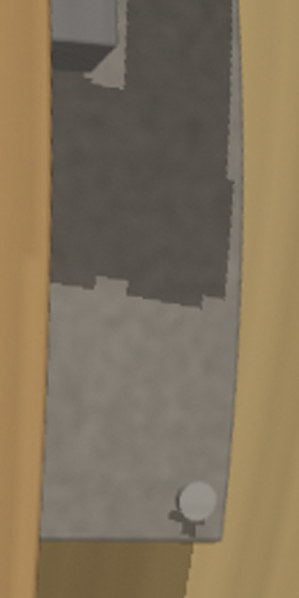

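send_rows:
  series: "0 0 0 3 20 0 0.3; 0 0 0 5 35 0 0.3; 0 0 0 5 44 0 0.3; 0 0 0 5 48 0 0.3; 0 0 0 5 48 0 0.3; 0 0 0 5 48 0 0.3"

```text
clock: 5.27
position: [0.6269, -0.3503, 0.0402]
tool_rot: [-1.571, 0.0, 0.108]
force: [-0.5, 0.5, -1.8]
grip_width: 0.0442
```

```bash
python3 - <<'E'
from h import *
s=monitor.observe();print(s['grip_width'],s['position'],s['tool_rot'],s['force'],s['moment'])
cv2.imwrite("pics/w4.png",cams.grab_frame('wrist')[:,:,::-1])
cv2.imwrite("pics/s4.png",cams.grab_frame('scene')[:,:,::-1])
im=cv2.imread('pics/s4.png')
crop(im,130,180,330,330,4,'s4c.png')
E
```

```text
0.04424031410615936 [ 0.62690185 -0.3502992   0.04022   ] [-1.57076651e+00  4.37261165e-04  1.07552960e-01] [-0.46812857  0.47426727 -1.81309772] [-0.13905152  0.04197823  0.03590326]
```

View pics/w4.png

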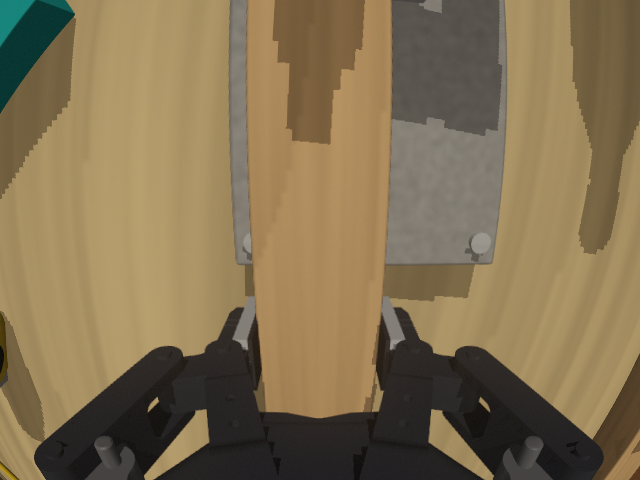

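View pics/s4c.png

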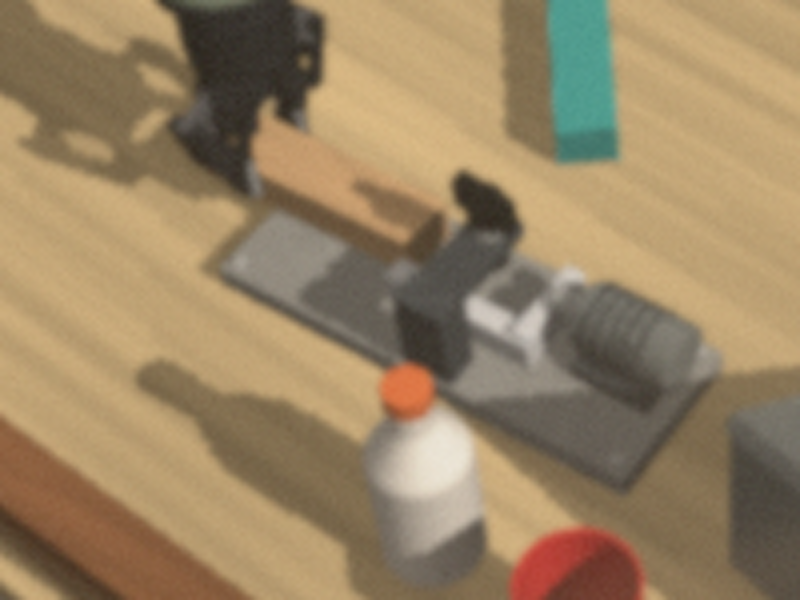

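```bash
python3 - <<'E'
from h import *
th,t=.1076,monitor.observe()['position'][:2]
R=np.array([[np.cos(th),-np.sin(th)],[np.sin(th),np.cos(th)]])
r=ray('wrist',[(237,264),(494,263),(231,100),(504,100)],.02); print((r[:,:2]-t)@R*1000)
bb=ray('wrist',[(253,200),(389,200),(247,40),(392,40)],.0557);print((bb[:,:2]-t)@R*1000)
E
```

```text
[[-34.48219532  19.25739835]
 [ 84.10651575  19.20582827]
 [-33.93162295  89.76903626]
 [ 81.75654175  93.94988625]]
[[-19.3272163   54.71434422]
 [ 24.07344325  54.76535156]
 [-20.47084464 105.86764018]
 [ 24.17165404 105.92538818]]
```

send_rows:
  series: "0 0 0 0 0 10 0.3; 0 0 0 0 0 25 0.3; 0 0 0 0 0 40 0.3; 0 0 0 0 0 55 0.3; 0 0 0 0 0 68 0.3; 0 0 0 0 0 78 0.3; 0 0 0 0 0 85 0.3; 0 0 0 0 0 90 0.3; 0 0 0 0 0 90 0.3; 0 0 0 0 0 90 0.3"

```text
clock: 6.2
position: [0.6177, -0.2609, 0.0404]
tool_rot: [-1.571, -0.0, 0.108]
force: [-0.2, -0.8, -1.5]
grip_width: 0.0441
```

```bash
python3 - <<'E'
from h import *
s=monitor.observe();print(s['grip_width'],s['position'],s['tool_rot'],s['force'],s['moment'])
cv2.imwrite("pics/w5.png",cams.grab_frame('wrist')[:,:,::-1])
cv2.imwrite("pics/s5.png",cams.grab_frame('scene')[:,:,::-1])
im=cv2.imread('pics/s5.png')
crop(im,130,180,330,330,4,'s5c.png')
E
```

```text
0.044109786958742424 [ 0.61766383 -0.26092414  0.04040074] [-1.57123348e+00 -5.60748150e-05  1.07833813e-01] [-0.16729411 -0.76456886 -1.54574854] [-0.14016965 -0.03053851 -0.03743655]
```

View pics/w5.png

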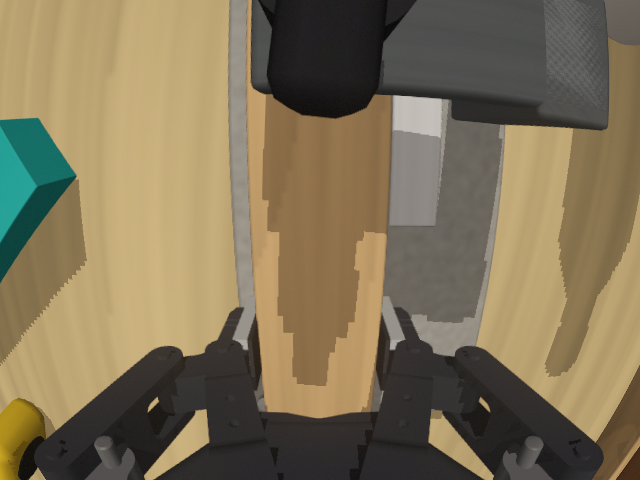

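View pics/s5c.png

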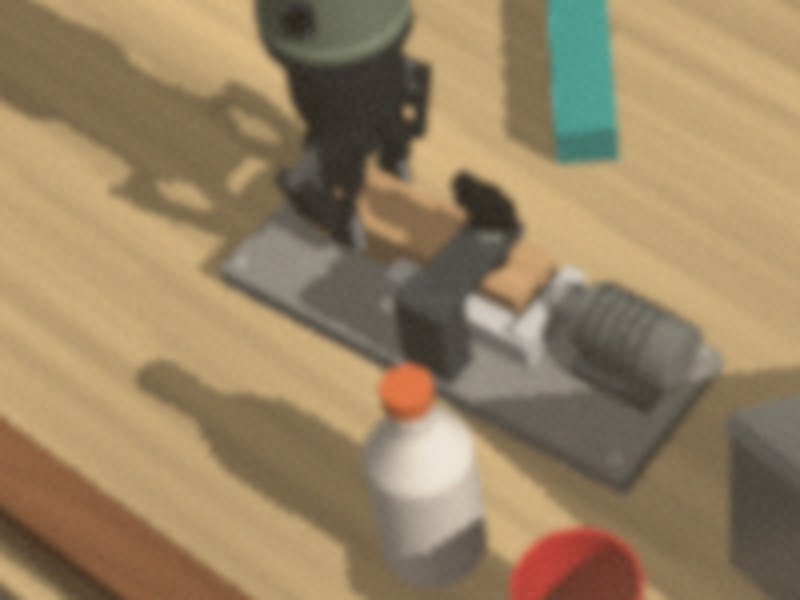

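send_rows:
  series: "0 0 0 0 0.8 2 0.3; 0 0 0 0 0.8 4 0.3; 0 0 0 0 0.8 6 0.3; 0 0 0 0 0.8 7 0.3; 0 0 0 0 0.8 8 0.3; 0 0 0 0 0.8 8 0.3"

```text
clock: 6.8
position: [0.617, -0.2549, 0.04]
tool_rot: [-1.574, -0.001, 0.107]
force: [2.6, -13.1, -1.3]
grip_width: 0.0445
```

send_rows:
  series: "0 0 0 1 0 0 0.3; 0 0 0 2 0 0 0.3; 0 0 0 3 0 0 0.3; 0 0 0 3.5 0 0 0.3; 0 0 0 4 0 0 0.3; 0 0 0 4 0 0 0.3"

```text
clock: 7.3
position: [0.6193, -0.2546, 0.0397]
tool_rot: [-1.573, 0.002, 0.107]
force: [-8.0, -12.0, 6.3]
grip_width: 0.0441
```

```bash
python3 - <<'E'
from h import *
s=monitor.observe();print(s['grip_width'],s['position'],s['tool_rot'],s['force'],s['moment'])
im=cams.grab_frame('wrist')[:,:,::-1]
cv2.imwrite("pics/w6.png",im); crop(im,220,50,520,300,2.5,'w6c.png')
E
```

```text
0.0440676249447442 [ 0.61932755 -0.25463505  0.03973781] [-1.57330691  0.00202865  0.10690152] [ -7.95391516 -12.02800206   6.33974068] [-2.85704159  1.64905965  0.52832364]
```

View pics/w6c.png

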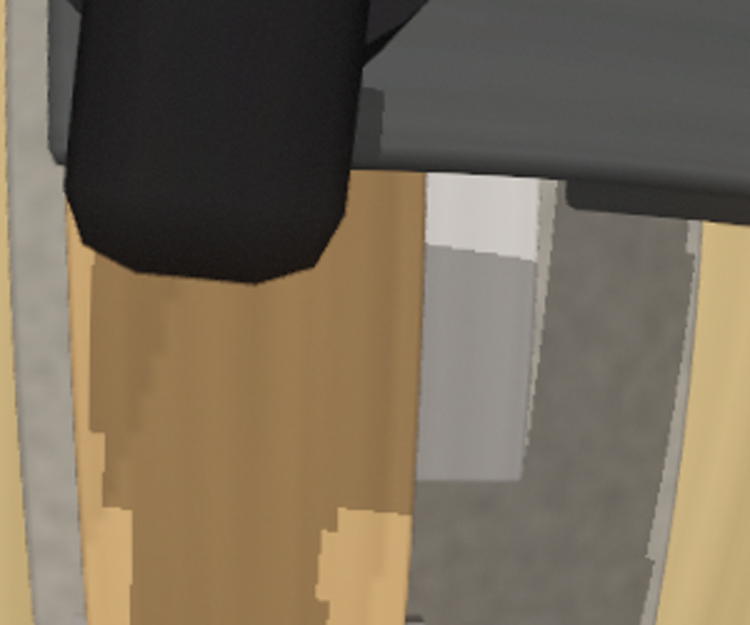

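send_rows:
  series: "0 0 0 1 0 1 0.3; 0 0 0 2 0 1 0.3; 0 0 0 2.5 0 1.5 0.3; 0 0 0 2.5 0 1.5 0.3; 0 0 0 2.5 0 1.5 0.3"

```text
clock: 7.77
position: [0.6198, -0.2546, 0.0397]
tool_rot: [-1.574, 0.005, 0.106]
force: [-18.7, -17.5, 10.8]
grip_width: 0.044
```

```bash
python3 - <<'E'
from h import *
s=monitor.observe();print(s['grip_width'],s['position'],s['tool_rot'],s['force'],s['moment'])
E
```

```text
0.0439873722554044 [ 0.61982934 -0.25456165  0.03972793] [-1.57440534  0.00488773  0.10604837] [-18.74432688 -17.54245355  10.83720398] [-3.99451082  3.61812436  1.14592531]
```

send_rows:
  series: "0 0 0 1 0 0 0.3; 0 0 0 0.5 0 0 0.45; 0 0 0 0 0 -0.5 0.7; 0 0 0 0 0 -0.5 1; 0 0 0 0 0 -0.5 1; 0 0 0 0 0 -0.5 1; 0 0 0 0 -15 -5 1; 0 0 0 0 -40 -15 1; 0 0 0 0 -70 -40 1; 0 0 0 0 -70 -75 1; 0 0 0 0 -70 -110 1; 0 0 0 0 -70 -110 1; 0 0 0 0 -70 -110 1"

```text
clock: 8.85
position: [0.6343, -0.3618, 0.1092]
tool_rot: [-1.571, 0.0, 0.105]
force: [-0.1, 0.7, -0.9]
grip_width: 0.0857
```

```bash
python3 - <<'E'
from h import *
s=monitor.observe();print(s['grip_width'],s['position'],s['tool_rot'],s['force'],s['moment'])
im=cams.grab_frame('wrist')[:,:,::-1]
cv2.imwrite("pics/w7.png",im)
im=cams.grab_frame('scene')[:,:,::-1]
crop(im,180,210,330,320,5,'s7c.png')
E
```

```text
0.08571110308561503 [ 0.63429974 -0.36179596  0.10920234] [-1.57133177e+00  2.23074532e-04  1.05348072e-01] [-0.07295826  0.71455447 -0.90777055] [ 0.02503161 -0.04647903 -0.01997815]
```

View pics/w7.png

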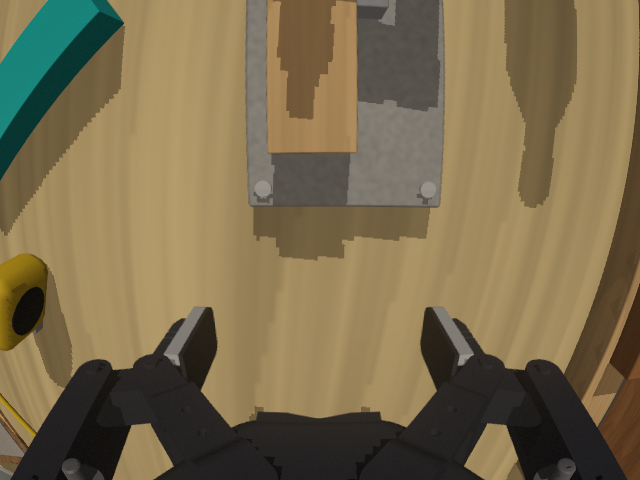

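View pics/s7c.png

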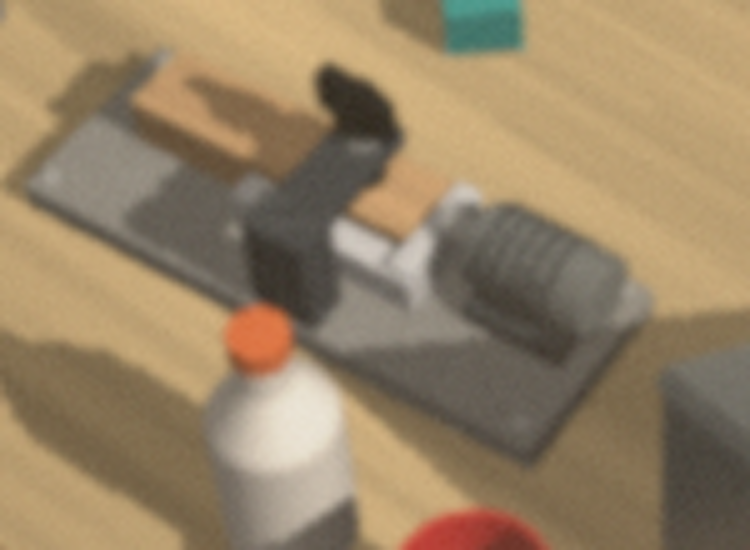

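```bash
python3 - <<'E'
from h import *
import cv2
im=cv2.imread('pics/w7.png'); crop(im,235,0,455,215,3.4,'w7c.png')
b=ray('wrist',[(249,206),(440,206)],.02)[:,:2]
e=(b[1]-b[0]); print(np.linalg.norm(e),np.arctan2(e[1],e[0]))
for th in (.106,np.arctan2(e[1],e[0])):
    R=np.array([[np.cos(th),-np.sin(th)],[np.sin(th),np.cos(th)]]); J0=b.mean(0)-R@np.array([.015,-.120]); print(J0)
    f=lambda uv,z:((ray('wrist',uv,z)[:,:2]-J0)@R*1000).round(1)
    print('blank',f([(269,152),(357,152),(267,20),(357,20)],.055).tolist(),'bed',f([(247,60),(444,60)],.02).tolist())
E
```

```text
0.11834838828065317 0.11385524769986487
[ 0.62219755 -0.20788598]
blank [[-26.4, -85.7], [17.2, -85.7], [-27.4, -18.0], [16.9, -18.2]] bed [[-43.8, -31.9], [73.3, -28.7]]
[ 0.62127354 -0.20810651]
blank [[-26.1, -85.4], [17.5, -85.7], [-26.6, -17.6], [17.7, -18.2]] bed [[-43.1, -31.4], [74.0, -29.1]]
```

View pics/w7c.png

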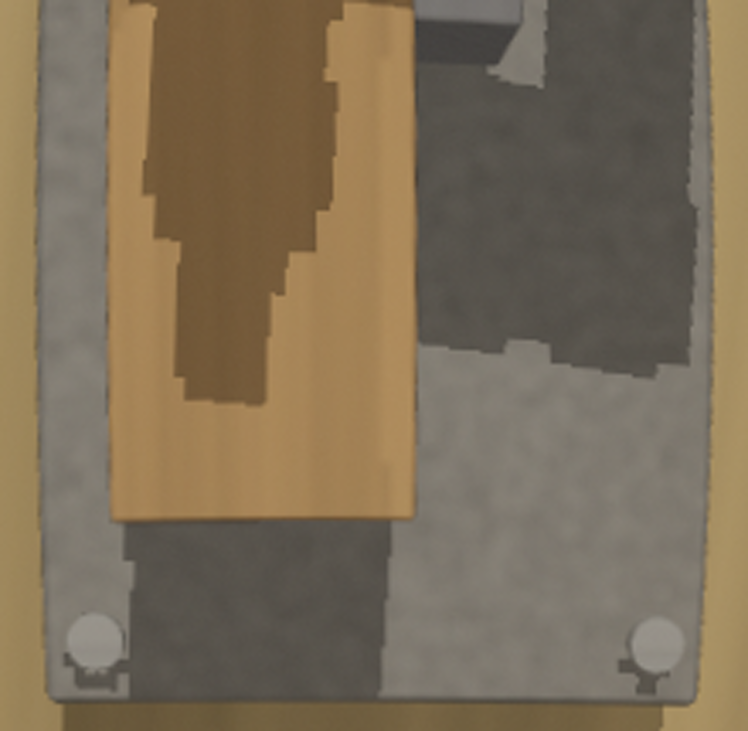

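send_rows:
  series: "0 0 0 1 20 0 0; 0 0 0 1 40 0 0; 0 0 0 1 55 10 0; 0 0 0 1 64 20 0; 0 0 0 1 64 30 0; 0 0 0 1 64 40 0; 0 0 0 1 64 46 0; 0 0 0 1 64 50 0; 0 0 0 1 64 52 0; 0 0 0 1 64 54 0; 0 0 0 1 64 55 0; 0 0 0 1 64 56 0; 0 0 0 1 64 57 0; 0 0 0 1 64 57 0"

```text
clock: 10.12
position: [0.6303, -0.3077, 0.0472]
tool_rot: [-1.578, -0.003, 0.105]
force: [4.2, -18.2, -1.3]
grip_width: -0.0001
```

send_rows:
  series: "0 0 0 0 0 -6 0; 0 0 0 0 -30 -8 0.4; 0 0 0 0 -70 -8 1; 0 0 0 0 -110 0 1; 0 0 0 -1 -145 25 1; 0 0 0 -1 -153 55 1; 0 0 0 -1 -153 76 1; 0 0 0 -1 -153 76 1; 0 0 0 -1 -153 76 1; 0 0 0 -1 -153 76 1"

```text
clock: 10.95
position: [0.6205, -0.2284, 0.1988]
tool_rot: [-1.571, -0.0, 0.107]
force: [-0.3, -0.8, -0.4]
grip_width: 0.0854
```

```bash
python3 - <<'E'
from h import *
s=monitor.observe();print(s['grip_width'],s['position'],s['tool_rot'],s['force'])
im=cams.grab_frame('wrist')[:,:,::-1]
cv2.imwrite("pics/w8.png",im)
K=[.6094,-.1579]; print(proj('wrist',[[*K,.129],[*K,.089],[*s['position']]]))
E
```

```text
0.08536491935281111 [ 0.62048742 -0.22836696  0.1987519 ] [-1.57136048e+00 -8.90443372e-05  1.07358064e-01] [-0.27713342 -0.81030378 -0.39907588]
[[309.40622724 138.8480435 ]
 [310.97772135 137.16074377]
 [315.00045877 326.36364726]]
```

View pics/w8.png

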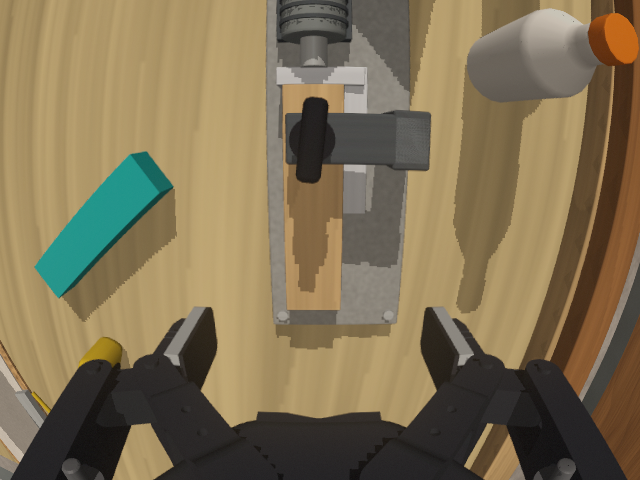

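```bash
python3 - <<'E'
from h import *
im=cv2.imread('pics/w8.png'); crop(im,250,60,440,220,4,'w8c.png')
r=ray('wrist',[(316,98),(309,181)],.129); print(r, np.linalg.norm(r[0]-r[1])); d=r[0]-r[1]; print('yaw',np.arctan2(-d[0],d[1]))
print(ray('wrist',[(312.5,140)],.129))
s=monitor.observe()
for yaw in (.05,): tgt([.6098,-.1579,.150],yaw)
E
```

```text
[[ 0.61054607 -0.13562736  0.129     ]
 [ 0.61153918 -0.18068693  0.129     ]] 0.045070516820093984
yaw 0.022036419479415616
[[ 0.61110186 -0.15834765  0.129     ]]
t 11.0 rot [ 0.001  0.057 -0.   ] shift [-3.  48.5 71.6] rows 2.0744982527852462 0.45373891198267663
```

View pics/w8c.png

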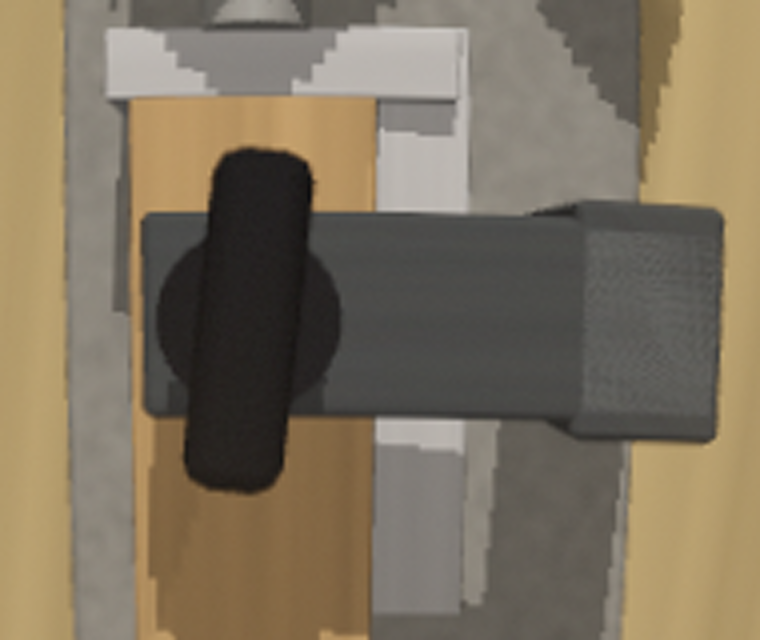

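send_rows:
  series: "0 0.085 0 -1 5 30 1; 0 0.085 0 -2 10 60 1; 0 0.085 0 -2 35 71 1; 0 0.085 0 -2 60 71 1; 0 0.085 0 -2 76 71 1; 0 0.085 0 -2 82 71 1; 0 0.085 0 -2 82 71 1; 0 0.085 0 -2 82 71 0; 0 0.085 0 -2 82 71 0; 0 0.085 0 -2 82 71 0; 0 0.085 0 -2 82 71 0; 0 0.085 0 -2 82 71 0; 0 0.085 0 -2 82 71 0; 0 0.085 0 -2 82 71 0; 0 0.085 0 -2 82 71 0; 0 0.085 0 -2 82 71 0"
  force: 50

```text
clock: 12.33
position: [0.6097, -0.1573, 0.117]
tool_rot: [-1.57, 0.002, 0.022]
force: [-11.7, 0.7, 14.2]
grip_width: 0.0133
```

```bash
python3 - <<'E'
from h import *
s=monitor.observe();print(s['grip_width'],s['position'],s['tool_rot'],s['force'],s['moment'])
im=cams.grab_frame('scene')[:,:,::-1]
crop(im,180,190,330,310,5,'s9c.png')
E
```

```text
0.013326947594684103 [ 0.60966523 -0.157329    0.11701857] [-1.57027585  0.00228378  0.0223521 ] [-11.74926733   0.71699786  14.15106746] [ 0.32828247  2.53395169 -0.12385482]
```

View pics/s9c.png

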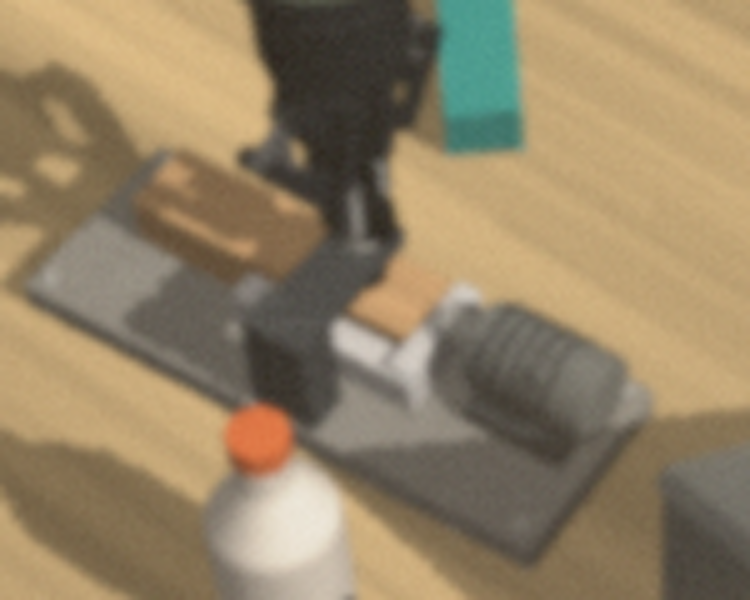

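send_rows:
  series: "0 -0.08 0 -0.8 -0.8 0 0; 0 -0.16 0 -0.8 -0.8 0 0; 0 -0.24 0 -0.8 -0.8 0 0; 0 -0.32 0 -0.8 -0.8 0 0; 0 -0.4 0 -0.8 -0.8 0 0; 0 -0.46 0 -0.8 -0.8 0 0; 0 -0.52 0 -0.8 -0.8 0 0; 0 -0.52 0 -0.8 -0.8 0 0; 0 -0.52 0 -0.8 -0.8 0 0"

```text
clock: 13.13
position: [0.6091, -0.1573, 0.1171]
tool_rot: [-1.569, 0.002, 0.543]
force: [-5.7, 0.5, 1.6]
grip_width: 0.013
```

```bash
python3 - <<'E'
from h import *
s=monitor.observe();print(s['grip_width'],s['position'],s['tool_rot'],s['force'],s['moment'])
E
```

```text
0.012984762079600058 [ 0.60907471 -0.15733445  0.11708961] [-1.56941169  0.00166919  0.54310837] [-5.6567006   0.48813666  1.62917737] [0.12534664 1.1252022  0.10639258]
```

send_rows:
  series: "0 -0.04 0 0 0 0 0; 0 -0.07 0 0 0 0 0; 0 -0.09 0 0 0 0 0; 0 -0.09 0 0 0 0 0"

```text
clock: 13.47
position: [0.609, -0.1574, 0.1171]
tool_rot: [-1.569, 0.002, 0.633]
force: [-5.6, -0.1, 0.1]
grip_width: 0.0134
```

```bash
python3 - <<'E'
from h import *
s=monitor.observe();print(s['grip_width'],s['position'],s['tool_rot'],s['force'],s['moment'])
E
```

```text
0.013382473187793998 [ 0.60898747 -0.1573878   0.11711942] [-1.5691423   0.0016041   0.63312631] [-5.60977061 -0.12965954  0.09195574] [ 0.20741169  1.2512687  -0.71594651]
```

send_rows:
  series: "0 -0.02 0 0 0 0 0; 0 -0.03 0 0 0 0 0; 0 -0.03 0 0 0 0 0; 0 -0.03 0 0 0 0 0"

```text
clock: 13.8
position: [0.609, -0.1574, 0.1171]
tool_rot: [-1.569, 0.002, 0.661]
force: [-7.0, -0.3, 2.2]
grip_width: 0.013
```

```bash
python3 - <<'E'
from h import *
s=monitor.observe();print(s['grip_width'],s['position'],s['tool_rot'],s['force'],s['moment'])
im=cams.grab_frame('wrist')[:,:,::-1]
cv2.imwrite("pics/w10.png",im)
E
```

```text
0.013026231398113387 [ 0.60895798 -0.15740984  0.11713574] [-1.56898065e+00  1.51639128e-03  6.61084371e-01] [-6.95258994 -0.28395725  2.16535222] [ 0.26898108  1.33562091 -1.22644256]
```

View pics/w10.png

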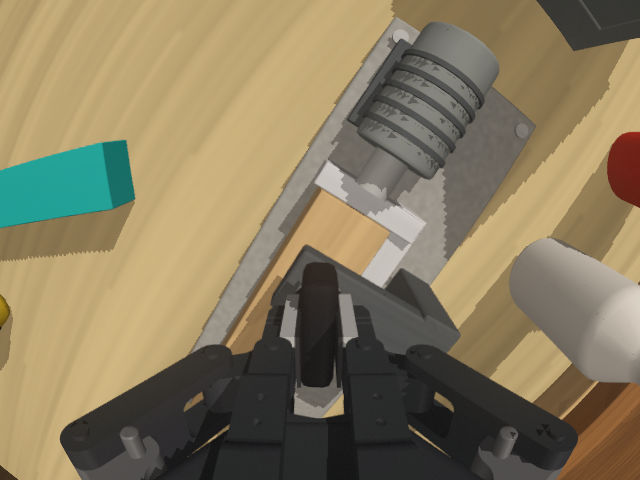

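send_rows:
  series: "0 0.1 0 0 0 0 0; 0 0.2 0 0 0 0 0; 0 0.3 0 0 0 0 0; 0 0.4 0 0 0 0 0; 0 0.5 0 0 0 0 0; 0 0.6 0 0 0 0 0; 0 0.7 0 0 0 0 0; 0 0.8 0 0 0 0 0; 0 0.9 0 0 0 0 0; 0 1.0 0 0 0 0 0; 0 1.1 0 0 0 0 0; 0 1.2 0 0 0 0 0; 0 1.25 0 0 0 0 0; 0 1.3 0 0 0 0 0; 0 1.35 0 0 0 0 0; 0 1.35 0 0 0 0 0"

```text
clock: 15.18
position: [0.61, -0.1576, 0.1171]
tool_rot: [-1.572, -0.0, -0.69]
force: [-0.4, -3.0, -4.7]
grip_width: 0.0131
```

```bash
python3 - <<'E'
from h import *
s=monitor.observe();print(s['grip_width'],s['position'],s['tool_rot'],s['force'],s['moment'],s['qpos'].round(2))
E
```

```text
0.013091513353798158 [ 0.60996511 -0.15758851  0.11713105] [-1.57167666e+00 -2.36058136e-04 -6.89658245e-01] [-0.3721909  -3.02837728 -4.65899626] [-0.89498593 -0.19213128 -0.05537149] [-0.14  0.73  0.46  1.7  -0.42  0.81 -0.18]
```

send_rows:
  series: "0 0.03 0 0 0 0 0; 0 0.06 0 0 0 0 0; 0 0.09 0 0 0 0 0; 0 0.09 0 0 0 0 0"

```text
clock: 15.52
position: [0.61, -0.1576, 0.1171]
tool_rot: [-1.571, -0.0, -0.78]
force: [0.3, -6.5, -7.6]
grip_width: 0.0127
```

```bash
python3 - <<'E'
from h import *
s=monitor.observe();print(s['grip_width'],s['position'],s['tool_rot'],s['force'],s['moment'],s['qpos'].round(2))
E
```

```text
0.012708247547600707 [ 0.6100082  -0.15761785  0.11715   ] [-1.57142172e+00 -2.57994340e-04 -7.80091149e-01] [ 0.3170114  -6.48071774 -7.58927562] [-1.35280576 -0.30207009  0.14535142] [-0.15  0.74  0.48  1.7  -0.44  0.81 -0.25]
```

send_rows:
  series: "0 0.03 0 0 0 0 0; 0 0.05 0 0 0 0 0; 0 0.07 0 0 0 0 0; 0 0.07 0 0 0 0 0"

```text
clock: 15.85
position: [0.61, -0.1577, 0.1172]
tool_rot: [-1.571, -0.0, -0.849]
force: [1.0, -5.6, -8.7]
grip_width: 0.0128
```

```bash
python3 - <<'E'
from h import *
s=monitor.observe();print(s['grip_width'],s['position'],s['tool_rot'],s['force'],s['moment'])
im=cams.grab_frame('wrist')[:,:,::-1]
cv2.imwrite("pics/w11.png",im)
E
```

```text
0.01276492669838309 [ 0.61002201 -0.15767153  0.11715104] [-1.57148848e+00 -4.34996651e-04 -8.49159867e-01] [ 1.02491453 -5.6089211  -8.72969493] [-1.43260251 -0.28708163  0.38908419]
```

View pics/w11.png

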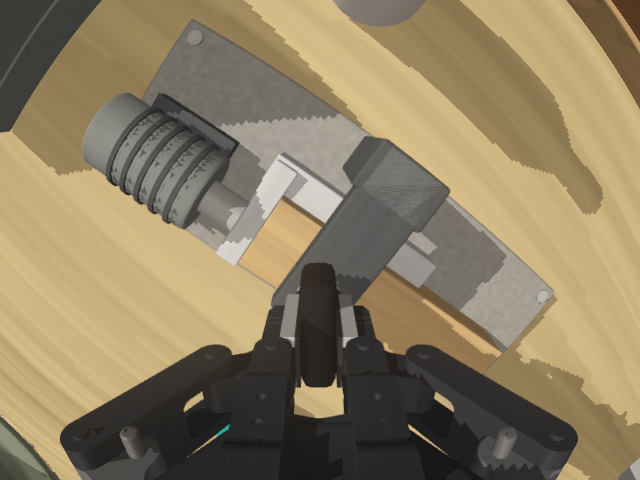

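send_rows:
  series: "0 0.03 0 0 0 0 0; 0 0.05 0 0 0 0 0; 0 0.05 0 0 0 0 0; 0 0.05 0 0 0 0 0"

```text
clock: 16.23
position: [0.6101, -0.1575, 0.1173]
tool_rot: [-1.571, -0.0, -0.897]
force: [-0.6, -6.3, -6.5]
grip_width: 0.013
```

```bash
python3 - <<'E'
from h import *
s=monitor.observe();print(s['grip_width'],s['position'],s['tool_rot'],s['force'],s['moment'])
E
```

```text
0.012975542135087349 [ 0.61007777 -0.1574757   0.11728904] [-1.57140292e+00 -3.99343032e-04 -8.97402755e-01] [-0.55781415 -6.2780131  -6.47767212] [-1.34877697  0.03765002  1.2290449 ]
```

send_rows:
  series: "0 -0.02 0 0 0 0 0; 0 -0.03 0 0 0 0 0.4; 0 -0.03 0 0 0 0 1; 0 -0.03 0 0 0 0 1; 0 -0.03 0 0 0 0 1; 0 -0.03 0 0 0 0 1; 0 -0.03 0 0 -20 0 1; 0 -0.03 0 0 -50 0 1; 0 -0.1 0 0 -80 0 1; 0 -0.2 0 0 -80 0 1; 0 -0.3 0 0 -80 0 1; 0 -0.4 0 0 -80 0 1; 0 -0.5 0 10 -80 -15 1; 0 -0.6 0 20 -80 -25 1; 0 -0.7 0 40 -80 -40 1; 0 -0.8 0 55 -80 -48 1; 0 -0.8 0 55 -80 -48 1"

```text
clock: 17.65
position: [0.6064, -0.2343, 0.1977]
tool_rot: [-1.573, -0.001, -0.095]
force: [-0.3, 0.3, -0.2]
grip_width: 0.0852
```

```bash
python3 - <<'E'
from h import *
s=monitor.observe();print(s['grip_width'],s['position'],s['tool_rot'],s['force'])
im=cams.grab_frame('wrist')[:,:,::-1]
cv2.imwrite("pics/w12.png",im)
im=cams.grab_frame('scene')[:,:,::-1]
crop(im,180,190,330,310,5,'s12c.png')
E
```

```text
0.085152446123739 [ 0.6064338  -0.2342925   0.19767164] [-1.57252463e+00 -6.71814744e-04 -9.48918234e-02] [-0.30479828  0.34166132 -0.17917813]
```

View pics/w12.png

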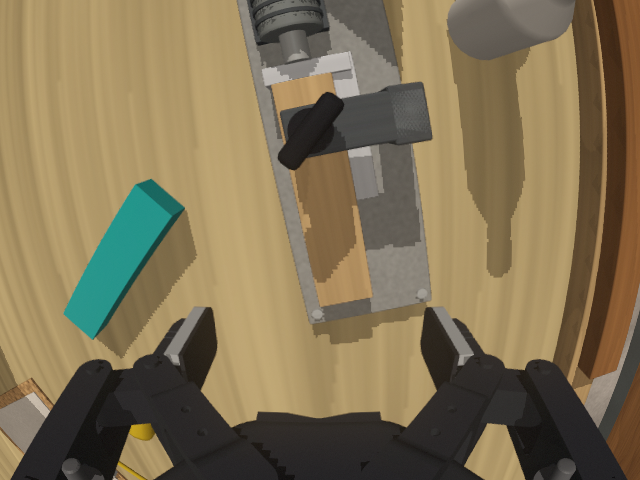

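View pics/s12c.png

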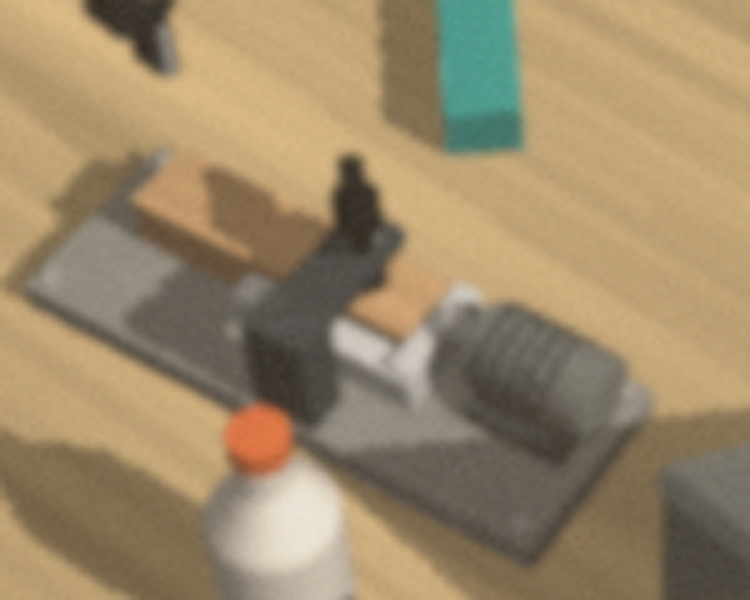

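```bash
python3 - <<'E'
from h import *
im=cv2.imread('pics/w12.png'); crop(im,230,60,390,220,4,'w12c.png')
r=ray('wrist',[(334,99),(288,163)],.129); d=r[0]-r[1]; print(np.linalg.norm(d),'yaw',np.arctan2(-d[0],d[1]))
E
```

```text
0.042097654209709706 yaw -0.718515966596297
```

View pics/w12c.png

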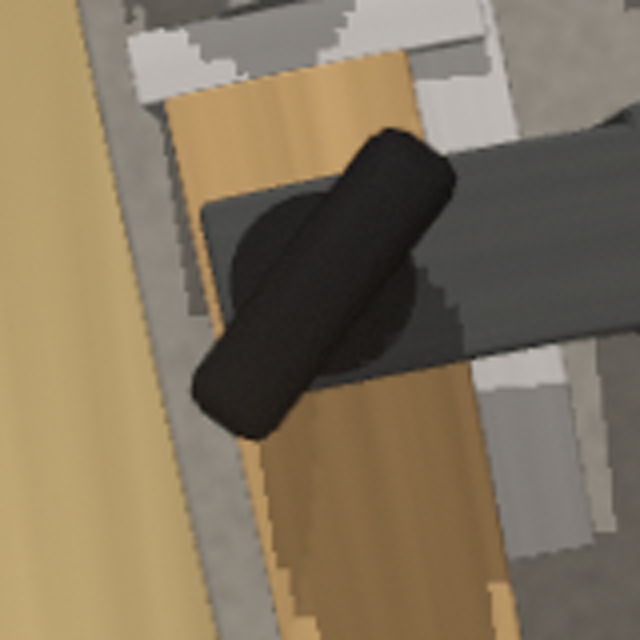

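```bash
python3 - <<'E'
from h import *
im=cv2.imread('pics/w12.png')
c=np.array(ray('wrist',[(310.7,129.8)],.129)[0]);print(c)
for yaw,col in((-.72,(0,255,0)),(-.842,(0,0,255))):
    for z in (.129,.102):
        p=[c+np.array([np.cos(yaw)*a-np.sin(yaw)*b,np.sin(yaw)*a+np.cos(yaw)*b,z-.129]) for a,b in((.007,.024),(-.007,.024),(-.007,-.024),(.007,-.024))]
        cv2.polylines(im,[np.round(proj('wrist',p)*16).astype(int)],True,col,1,cv2.LINE_AA,4)
crop(im,270,80,360,180,6,'w12d.png')
E
```

```text
[ 0.61175894 -0.1539268   0.129     ]
```

View pics/w12d.png

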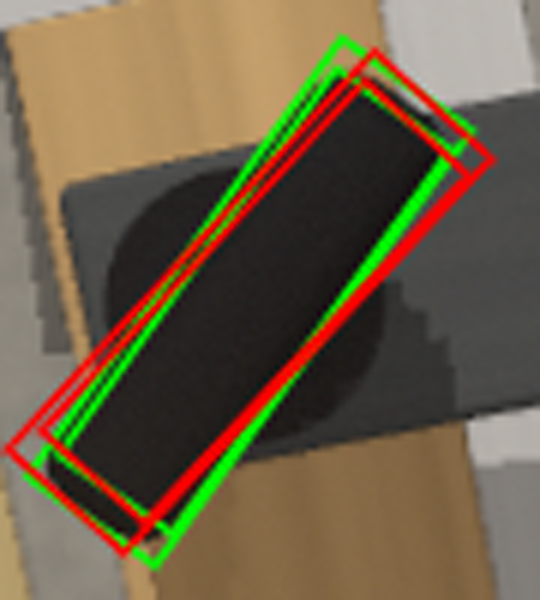

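```bash
python3 - <<'E'
from h import *
tgt([.50,.22,.33],1.45)
im=cv2.imread('pics/top0.png')
print(ray('top',[(358,165)],.17),ray('top',[(310,160)],.1))
E
```

```text
t 17.75 rot [-0.   -1.55  0.  ] shift [-151.1 -132.6  437.8] rows 11.553123599914468 12.402209837695043
[[ 0.76626341 -0.06510859  0.17      ]] [[0.80134786 0.06084905 0.1       ]]
```

send_rows:
  series: "0 0 0 0 -40 0 1; 0 0 0 0 -80 0 1; 0 -0.1 0 -30 -110 30 1; 0 -1.545 0 -151 -132 438 1; 0 -1.545 0 -151 -132 438 1; 0 -1.545 0 -151 -132 438 1; 0 -1.545 0 -151 -132 438 1; 0 -1.545 0 -151 -132 438 1; 0 -1.545 0 -151 -132 438 1; 0 -1.545 0 -151 -132 438 1; 0 -1.545 0 -151 -132 438 1; 0 -1.545 0 -151 -132 438 1; 0 -1.545 0 -151 -132 438 1; 0 -1.545 0 -151 -132 438 1; 0 -1.545 0 -151 -132 438 1; 0 -1.545 0 -151 -132 438 1; 0 -1.545 0 -151 -132 438 1; 0 -1.545 0 -151 -132 438 1"

```text
clock: 19.25
position: [0.499, 0.22, 0.3293]
tool_rot: [-1.571, 0.0, 1.444]
force: [-0.1, 0.0, 0.2]
grip_width: 0.0854
```

```bash
python3 - <<'E'
from h import *
s=monitor.observe();print(s['grip_width'],s['position'],s['tool_rot'],s['qpos'].round(2))
im=cams.grab_frame('wrist')[:,:,::-1]
cv2.imwrite("pics/w13.png",im)
E
```

```text
0.08541283865733854 [0.49901987 0.21998053 0.32926837] [-1.57069252e+00  2.72924045e-04  1.44372427e+00] [-0.48  0.31 -0.06  1.7   0.02  1.13  0.9 ]
```

View pics/w13.png

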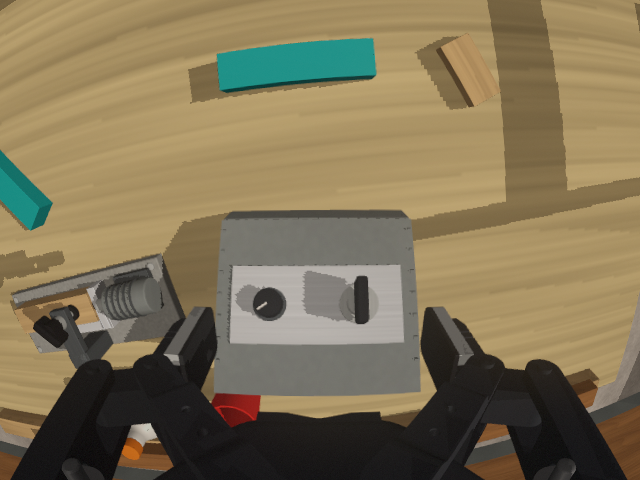

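```bash
python3 - <<'E'
from h import *
im=cv2.imread('pics/w13.png'); crop(im,205,200,430,400,3.5,'w13c.png')
E
```

```text
(no output)
```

View pics/w13c.png

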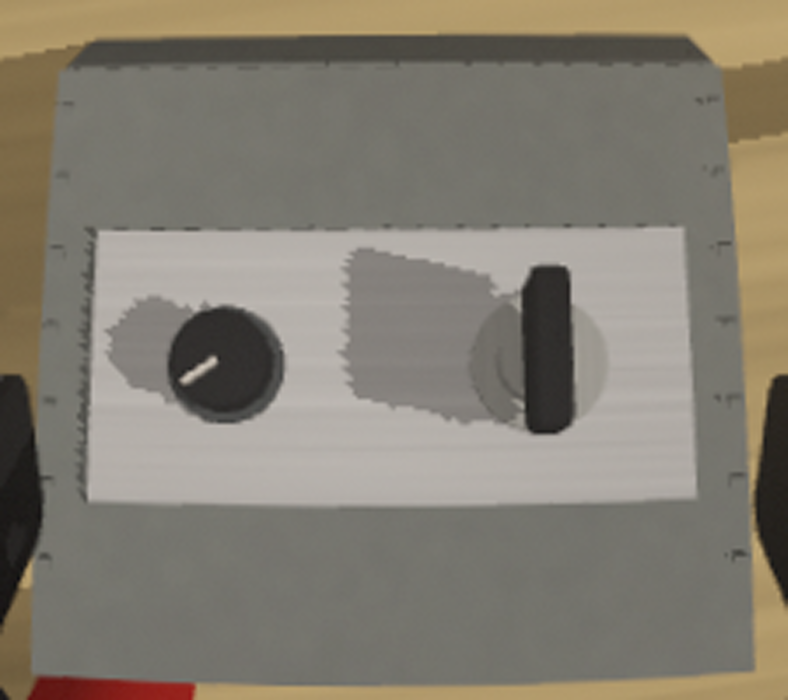

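```bash
cat > con.py <<'E'
from h import *
from scipy.optimize import least_squares
def confit(n,px,pts,c,x0=(.603,.2,-.116)):
    f=lambda p:(proj(n,(Ro.from_euler('z',p[2]).apply(pts)+[p[0],p[1],0]),c)-px).ravel()
    r=least_squares(f,x0); return r.x,r.fun
def axis_pt(n,uv,h,p,c):
    # point on plane h out of the face
    K,o,R=c; th=np.radians(35); Rc=Ro.from_euler('z',p[2])
    nn=Rc.apply([-np.sin(th),0,np.cos(th)]); p0=Rc.apply([-.08,0,.05])+[p[0],p[1],0]+h*nn
    a=ray(n,[uv],0,c)[0]; d=a-o; return o+d*((p0-o)@nn)/(d@nn)
E
python3 - <<'E'
from con import *
c=cal('wrist')
o=np.array([205,200])
px=np.array([(62,70),(720,66),(33,672),(754,669)])/3.5+o
pts=np.array([(-.08,-.11,.05),(-.08,.11,.05),(.08,-.11,.162),(.08,.11,.162)])
p,res=confit('wrist',px,pts,c); print(p,res.round(1))
Rc=Ro.from_euler('z',p[2])
def loc(P): return (Rc.inv().apply(P-np.array([p[0],p[1],0]))*1000).round(1)
for uv,h in (((548,350),.041),((547,268),.041),((550,432),.041),((541,358),.001),((226,364),.019)):
    P=axis_pt('wrist',np.array(uv)/3.5+o,h,p,c); print(uv,P,loc(P))
ct=cal('top'); o2=np.array([205,180])
px=np.vstack([np.array([(40,47),(335,80)])/3.5+o2, np.array([(318,318),(38,288)])/3.5+o2])
pts=np.array([(.08,.11,.162),(.08,-.11,.162),(-.08,-.11,0.0),(-.08,.11,0.0)])
pt,res=confit('top',px,pts,ct); print('top',pt,res.round(1))
P=axis_pt('top',np.array((116,197))/3.5+o2,.041,pt,ct); print(P)
E
```

```text
[ 0.60285945  0.20524543 -0.11980452] [-0.9 -0.4  0.8 -0.5 -0.7  0.7  0.7  0.8]
(548, 350) [0.58632727 0.25077305 0.14076529] [-21.9  43.2 140.8]
(547, 268) [0.56762332 0.25345771 0.12753785] [-40.7  43.7 127.5]
(550, 432) [0.60472528 0.24851703 0.15374417] [ -3.3  43.2 153.7]
(541, 358) [0.60642701 0.25070287 0.10591329] [ -1.9  45.6 105.9]
(226, 364) [0.58824019 0.15866301 0.12294654] [ -8.9 -48.  122.9]
top [ 0.60352244  0.2040748  -0.13076538] [-0.8 -0.4 -0.5  0.4 -0.4  0.5  1.8 -0.5]
[0.58716693 0.24612219 0.14087486]
```

```bash
cat >> con.py <<'E'
def keyR(yaw):
    th=np.radians(35);Rc=Ro.from_euler('z',yaw)
    n=Rc.apply([-np.sin(th),0,np.cos(th)]);kx=Rc.apply([np.cos(th),0,np.sin(th)]);ky=Rc.apply([0,1,0])
    return Ro.from_matrix(np.c_[ky,-n,-kx]),n
E
python3 - <<'E'
from con import *
R,n=keyR(-.122); print(n,R.as_euler('xyz'))
tgt(np.array([.5933,.2477,.131])+.07*n,R=R)
E
```

```text
[-0.56931317  0.06980287  0.81915204] [-2.18166156  0.          1.44879633]
t 19.3 rot [-0.611 -0.004 -0.002] shift [ 39.3 140.9 -49.8] rows 3.7064156258161773 4.888878621412025
```

send_rows:
  series: "-0.11 0 0 10 30 -10 1; -0.22 0 0 20 60 -20 1; -0.33 0 0 30 90 -35 1; -0.44 0 0 39 115 -45 1; -0.55 0 0 39 130 -50 1; -0.611 -0.004 -0.002 39 141 -50 1; -0.611 -0.004 -0.002 39 141 -50 1; -0.611 -0.004 -0.002 39 141 -50 1"

```text
clock: 19.97
position: [0.5521, 0.2531, 0.1869]
tool_rot: [-2.183, -0.0, 1.452]
force: [0.5, 1.5, -0.3]
grip_width: 0.0856
```

```bash
python3 - <<'E'
from con import *
R,n=keyR(-.122)
s=monitor.observe();print(s['position'],s['tool_rot'],s['qpos'].round(2))
tgt(np.array([.5933,.2477,.131])+.07*n,R=R)
im=cams.grab_frame('wrist')[:,:,::-1]
cv2.imwrite("pics/w14.png",im)
E
```

```text
[0.55210773 0.25309253 0.18693366] [-2.18253921e+00 -1.99438605e-04  1.45235526e+00] [-1.16  0.51  0.52  2.14  0.98  0.25 -0.22]
t 19.97 rot [0.001 0.003 0.002] shift [-0.3 -0.4 -1.9] rows 0.048156169250939615 0.029375208150839868
```

View pics/w14.png

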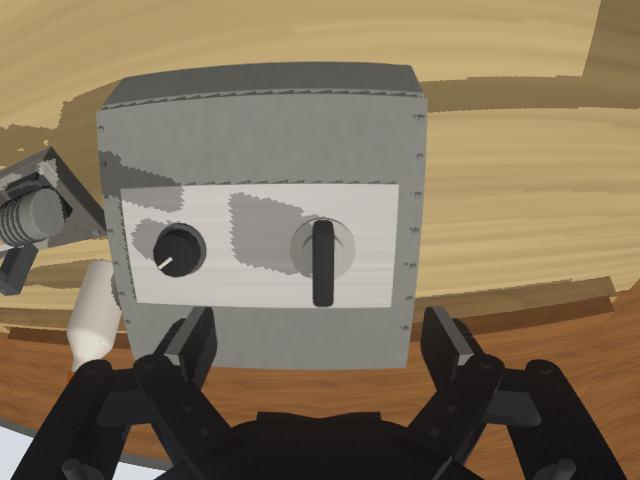

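```bash
python3 - <<'E'
from con import *
c=cal('wrist'); im=cv2.imread('pics/w14.png')
R,n=keyR(-.122); M=R.as_matrix(); ky=M[:,0]; kx=-M[:,2]
P=np.array([.5933,.2477,.131])
for h,col in((.041,(0,255,0)),(.014,(0,0,255))):
    q=[P+(h-.029)*n+a*ky+b*kx for a,b in((.006,.023),(-.006,.023),(-.006,-.023),(.006,-.023))]
    cv2.polylines(im,[np.round(proj('wrist',q,c)*16).astype(int)],True,col,1,cv2.LINE_AA,4)
crop(im,270,190,390,330,4.2,'w14c.png')
# console refit
px=np.array([(97,110),(427,97),(133,368),(406,369)]); pts=np.array([(-.08,-.11,.05),(-.08,.11,.05),(.08,-.11,.162),(.08,.11,.162)])
print(confit('wrist',px,pts,c))
E
```

```text
(array([ 0.60282782,  0.20526067, -0.11391643]), array([-1.71135949,  2.29787484,  0.79992709,  0.97801541,  1.0795228 ,
       -7.5220731 ,  0.64567434, -0.41646707]))
```

View pics/w14c.png

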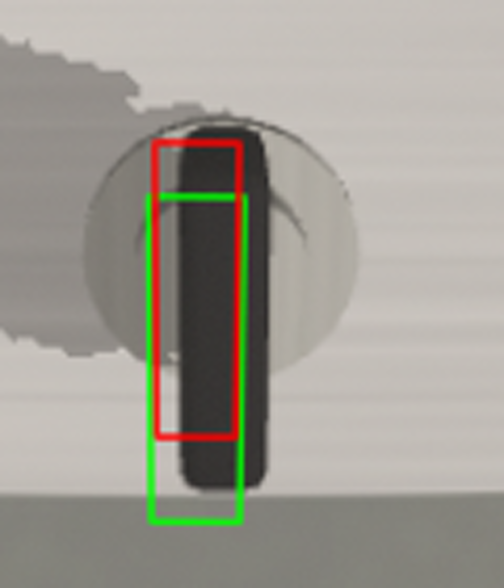

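send_rows:
  series: "0.001 0.003 0.002 1 25 0 1; 0.001 0.003 0.002 1 45 0 1; 0.001 0.003 0.002 1 60 0 1; 0.001 0.003 0.002 1 69 0 1; 0.001 0.003 0.002 1 69 0 1; 0.001 0.003 0.002 1 69 0 1; 0.001 0.003 0.002 1 69 0 0; 0.001 0.003 0.002 1 69 0 0; 0.001 0.003 0.002 1 69 0 0; 0.001 0.003 0.002 1 69 0 0; 0.001 0.003 0.002 1 69 0 0; 0.001 0.003 0.002 1 69 0 0; 0.001 0.003 0.002 1 69 0 0; 0.001 0.003 0.002 1 69 0 0; 0.001 0.003 0.002 1 69 0 0"
  force: 50

```text
clock: 21.27
position: [0.5929, 0.2505, 0.1321]
tool_rot: [-2.181, -0.002, 1.45]
force: [-4.0, 3.3, 6.8]
grip_width: 0.0111
```

```bash
python3 - <<'E'
from con import *
s=monitor.observe();print(s['grip_width'],s['position'],s['tool_rot'],s['qpos'].round(2))
Rt=Ro.from_euler('xyz',s['tool_rot']); print('F tool',Rt.inv().apply(s['force']),'M',Rt.inv().apply(s['moment']))
im=cams.grab_frame('wrist')[:,:,::-1]
cv2.imwrite("pics/w15.png",im)
E
```

```text
0.011120002864900735 [0.59290056 0.25050156 0.13214601] [-2.18092071e+00 -2.11534031e-03  1.45011490e+00] [-1.05  0.65  0.47  2.08  1.34  0.17 -0.57]
F tool [ 2.80006023 -8.06776768 -0.31153695] M [ 0.54715518 -0.02905019 -0.59773047]
```

View pics/w15.png

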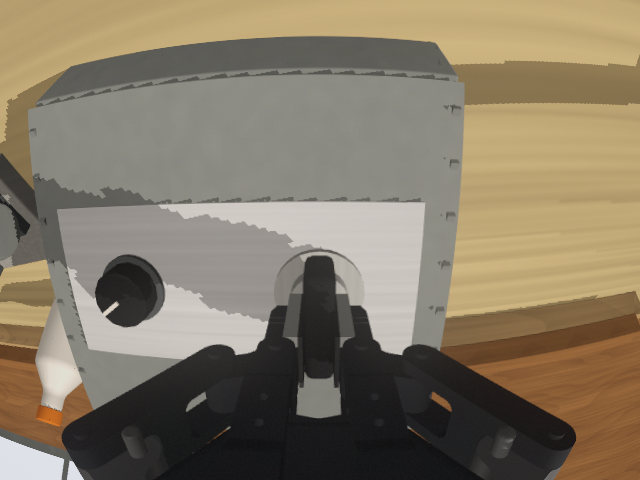

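send_rows:
  series: "0 0.05 0 0 0 0 0; 0 0.1 0 0 0 0 0; 0 0.15 0 0 0 0 0; 0 0.2 0 0 0 0 0"

```text
clock: 21.65
position: [0.5928, 0.25, 0.1321]
tool_rot: [-2.171, -0.117, 1.283]
force: [-7.0, 1.3, 9.4]
grip_width: 0.0107
```

```bash
cat > st.py <<'E'
from con import *
s=monitor.observe();print(s['clock'],s['grip_width'],s['position'],s['tool_rot'],s['qpos'].round(3))
Rt=Ro.from_euler('xyz',s['tool_rot']); print('F tool',Rt.inv().apply(s['force']),'M',Rt.inv().apply(s['moment']))
R,n=keyR(-.122); print('twist',(R.inv()*Rt).as_rotvec())
E
python3 st.py
```

```text
21.65 0.010676034958456702 [0.59277885 0.25003587 0.13209012] [-2.17096896 -0.11696928  1.28288425] [-1.049  0.647  0.475  2.085  1.339  0.166 -0.775]
F tool [  0.37060951 -11.79820335   0.52568761] M [ 0.80504428 -0.01923142  0.16280945]
twist [ 0.00095267  0.20268228 -0.00162462]
```

send_rows:
  series: "0 0.1 0 0 0 0 0; 0 0.2 0 0 0 0 0; 0 0.3 0 0 0 0 0; 0 0.4 0 0 0 0 0; 0 0.5 0 0 0 0 0; 0 0.6 0 0 0 0 0; 0 0.7 0 0 0 0 0; 0 0.8 0 0 0 0 0; 0 0.88 0 0 0 0 0; 0 0.94 0 0 0 0 0; 0 0.98 0 0 0 0 0"

```text
clock: 22.57
position: [0.5913, 0.2483, 0.1311]
tool_rot: [-1.829, -0.557, 0.339]
force: [-24.2, -6.0, 13.6]
grip_width: 0.0112
```

```bash
python3 st.py
```

```text
22.5667 0.011248100241306297 [0.59126896 0.24833654 0.13108945] [-1.82873969 -0.55692737  0.33908171] [-1.05   0.648  0.476  2.089  1.338  0.166 -1.756]
F tool [-13.88312657 -24.42637674  -3.95464576] M [-0.65946225 -0.195084    3.67929899]
twist [0.00190761 1.18350125 0.00263635]
```

send_rows:
  series: "0 0.03 0 -1 -1 0 0; 0 0.06 0 -1 -1.5 0 0; 0 0.07 0 -1 -1.5 0 0; 0 0.07 0 -1 -1.5 0 0"

```text
clock: 22.9
position: [0.5908, 0.2483, 0.1313]
tool_rot: [-1.789, -0.573, 0.263]
force: [12.6, -3.6, -22.7]
grip_width: 0.0111
```

```bash
python3 st.py
```

```text
22.9 0.011132028187822579 [0.59078628 0.24829887 0.13126686] [-1.78877284 -0.57291111  0.26325335] [-1.053  0.648  0.479  2.09   1.339  0.165 -1.824]
F tool [-2.87626254 26.00760866 -1.13202235] M [ 0.23163169 -0.94032827  1.25378519]
twist [1.00725140e-03 1.24950472e+00 2.71946748e-03]
```

send_rows:
  series: "0 0 0 0 0.7 0 0; 0 0 0 0 0.7 0 0; 0 0 0 0 0.7 0 0; 0 0 0 0 0.7 0 0; 0 0 0 0 0.7 0 0; 0 0 0 0 0.7 0 0; 0 0 0 0 0.7 0 0; 0 0 0 0 0.7 0 0; 0 0 0 0 0.7 0 0; 0 0 0 0 0.7 0 0; 0 0 0 0 0.7 0 0; 0 0 0 0 0.7 0 0"

```text
clock: 23.9
position: [0.5909, 0.2484, 0.1312]
tool_rot: [-1.788, -0.573, 0.264]
force: [-2.0, -5.9, -7.6]
grip_width: 0.0106
```

```bash
python3 st.py
```

```text
23.9 0.01058516124732544 [0.5909432  0.24836346 0.13116743] [-1.78843563 -0.57322714  0.26353145] [-1.052  0.648  0.478  2.09   1.345  0.165 -1.83 ]
F tool [-7.00598268  5.53910935 -4.037026  ] M [-0.34253915 -0.93380543  2.22197923]
twist [1.20591365e-03 1.24934561e+00 2.10338431e-03]
```

send_rows:
  series: "0 0 0 0 0 0 1; 0 0 0 0 0 0 1; 0 0 0 0 0 0 1; 0 0 0 0 0 0 1; 0 0 0 0 0 0 1; 0 0 0 0 0 0 1; 0 0 0 0 -10 0 1; 0 0 0 0 -30 0 1; 0 0 0 0 -60 0 1; 0 0 0 0 -90 0 1; 0 -0.1 0 0 -120 0 1; 0 -0.1 0 0 -120 0 1; 0 -0.1 0 0 -120 0 1"

```text
clock: 24.98
position: [0.5234, 0.2581, 0.2318]
tool_rot: [-1.845, -0.553, 0.377]
force: [0.5, -0.4, -0.3]
grip_width: 0.0856
```

```bash
python3 st.py; python3 - <<'E'
from h import *
cv2.imwrite("pics/w16.png",cams.grab_frame('wrist')[:,:,::-1])
im=cams.grab_frame('scene')[:,:,::-1]; crop(im,180,200,440,390,3,'s16c.png')
im=cams.grab_frame('top')[:,:,::-1]; cv2.imwrite('pics/t16.png',im)
E
```

```text
24.9833 0.08560591869872877 [0.52340559 0.2581294  0.23177047] [-1.84547997 -0.55307627  0.37657415] [-1.023  0.348  0.255  2.141  0.995  0.466 -1.365]
F tool [ 0.06608704  0.56092391 -0.39333745] M [ 0.21676367 -0.03061823  0.5898441 ]
twist [ 0.00183616  1.15175145 -0.00328201]
```

View pics/w16.png

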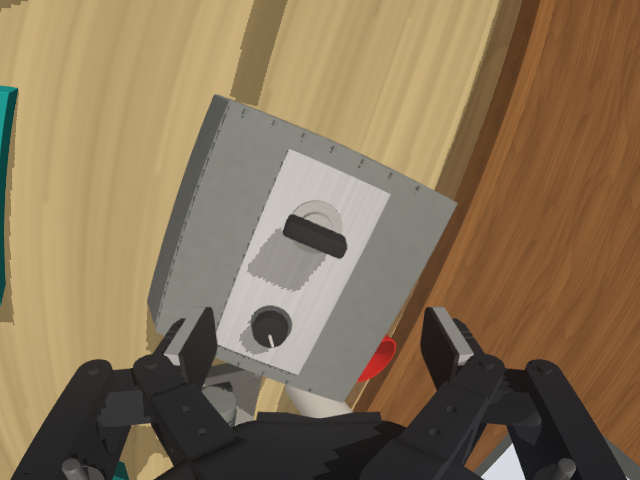

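View pics/s16c.png

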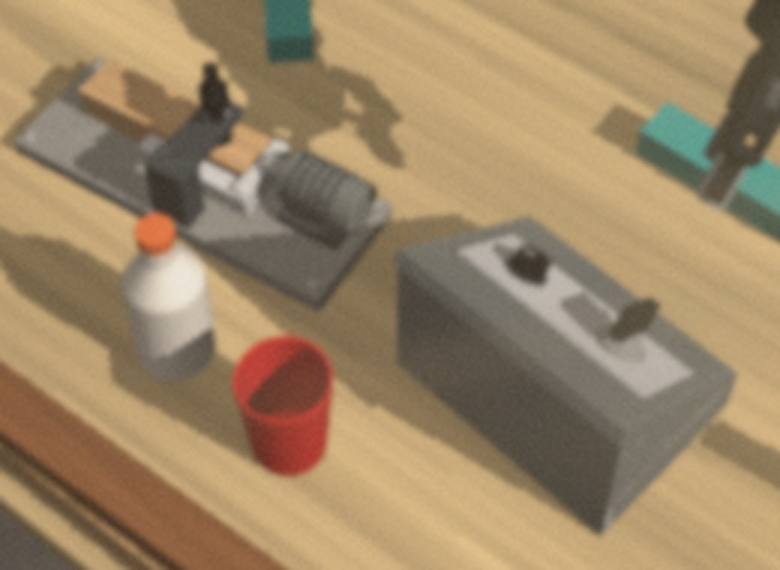

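View pics/t16.png

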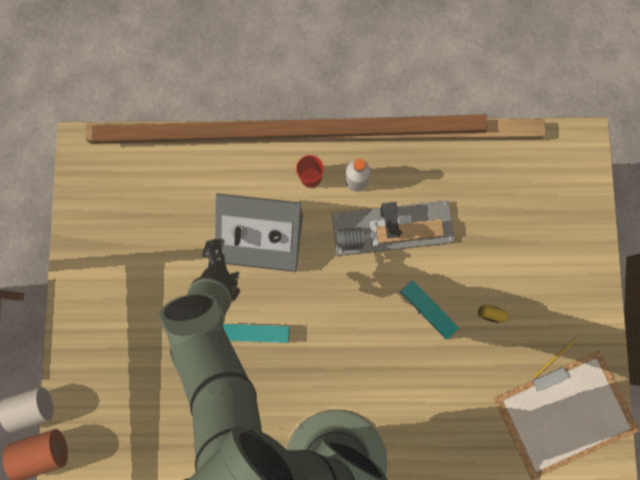

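```bash
python3 -c "
from h import *
print(bot.job_done(), monitor.observe()['clock'])"
```

```text
the job is handed in; nothing more can be done
the job is handed in; nothing more can be done
```

I did the whole job in the order asked and handed it in at about 25 s on the clock.

- **Blank:** I slid it under the foot and pressed it home against both the stop (about 18 N) and the fence (about 20 N). Afterwards the camera put its side at x = 17.2–17.5 mm and its rear end at y = -85.5 mm. Fully home would be 17.5 and -85.
- **Clamp:** I turned the knob back to the click, felt as a hard stop at about 1.2 N m. I then turned it forward until the torque rose to about 1.2 N m. After I let go, the wing stood at about 0.83–0.86 rad in the pictures. That is past the 0.78 where the foot meets the blank, but short of the 0.95 end stop I had felt. I think the rubber sprang it back a little.
- **Start switch:** I twisted it clockwise to its stop (0.94 N m felt), held it there for just over a second and released it. The last pictures show it back at rest and the hand clear. The speed dial and bystanders appear unmoved.

**Checks that disagreed:** the wrist camera read about 2 mm off sideways against where the hand really was, so I corrected for that by contact. While I worked the switch, one wrist joint sat at 0.165 rad, close to its 0.16 limit. It did not go below that in my readings.

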